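# Uncap the lens heads in the dark box behind its lift-off door

### The arm

A 6-joint arm with a two-finger parallel gripper is mounted at the origin on the work surface. World frame = base frame: x ahead of the robot, y to its left, z up, the work surface at z = 0. Lengths are in m, angles in degrees, forces in N, time in s.
With the tool pointing down it reaches from about 0.325 to 0.9 m from the base axis. Payload 3.5 kg.
Tool frame: the origin (TCP) lies on the centre line of the jaws, within the pads' length; the fingertips stand 19 mm ahead of it and the grasp point (between the pads) is the TCP; z points along the fingers, y is the direction in which the jaws open and shut (so a half turn about z gives the same grasp; the last joint's range is limited). The gripper opens to 85 mm and grips with 20 to 120 N. Pads are 22 mm wide; open, the fingers measure 114 mm over their backs; the gripper's body (76 mm by 85 mm) begins 54 mm behind the grasp point. The pads swing forward as they close: fully open they stand 13 mm farther back than shut.
Start: joints at [-77.601, 15.837, -1.513, 72.651, 0, 84.076], TCP at [0.196, -0.593, 0.25] pointing down, gripper open.
Joint ranges: [-178.77, 178.77], [-48.84, 107.48], [-61.69, 71.31], [-111.58, 123.2], [-90, 87.43], [-180, 180]. Speed limits (degrees/s): [147.25, 147.25, 180, 180, 180, 180].

### API

Orientations are given as [roll, pitch, yaw] about the fixed x, y, z axes, in that order (R = Rz(yaw) Ry(pitch) Rx(roll)).
In Python, from bench import status, viewer, robot gives the robot as it stands.
- The arm moves only by the tool play_rows, never from a script. Its argument "deltas" is a list of rows, each a list of 6 numbers: the shift along the world's x, y, z each as a share of 0.06 m, from -1 to 1, then the turn, a rotation vector about the world's x, y, z each as a share of 4 degrees, from -1 to 1. A call has exactly 5 rows; each row shifts and turns the commanded pose from where the row before left it; what a row does not reach is not made up. A row lasts 1/8 s, in which the tool goes at most 62.5 mm and 10.7 degrees, less where a joint would pass 70% of its speed; a pose out of reach is approached as far as the arm can. A call with a number of a shift or a turn outside -1 to 1 is refused whole. A call with a gripper value outside its range is refused whole. "gripper" is the finger opening in mm, from 0 to 85.4, set as the call begins (left out, the last holds). The fingers move at their own pace and stop on an object; "squeeze" is the grip in N (left out, the last holds). Time passes only in rows, so rows that do not move let the fingers close, or fill a call up. It gives the time, the measured TCP pose, the force and the opening at its end, in the units of the state.
- status.get_state(): the state, without advancing time (a new reading comes with each control period).
- viewer.read_camera(name): name is "scene" or "top" or "wrist"; returns a dict with "image" (400x640x3 uint8, blue, green, red), "z_map" (400x640 float32, m along the optical axis (not along the pixel's ray), 0 where there is no reading), "vfov" (degrees; the focal length in pixels is half the picture's height over the tangent of half this angle, whatever the lens; pixels are square), "cx", "cy" (the principal point, pixels), "xyz" and "orientation" of the camera in the world. Camera axes: x right, y down, z forward; pixel columns grow to the right and rows downward; lengths in m; the calibration is good to about 2 mm. A picture is of the moment at which its call begins.
- robot.job_done(): hands the job in, once; it reports no verdict.
The state is a dict: "time_s": time; "joints": joint angles; "qvel": joint speeds; "joint_torque": joint torques, N m; "ee_pos": TCP position; "tcp_rot": TCP orientation; "contact_force": force on the tool from outside, world axes, zero at the start; "moment": the same for the moment, N m; "width": finger opening in m.
Only numpy, scipy, OpenCV 4.12 (cv2) and the standard library are available. Lean on these libraries where they do the work, as an engineer would, in place of code of your own. Each camera call takes 0.05 s, during which the arm holds its last target.

### The job

Make the dark box ready for a measurement: pinch the two sprung tabs to draw the hinge pins, lift the door off and lay it flat on the grey mat, let go of it, then lift the dust cap off every capped lens head and stand the caps upright in the tray, one to a compartment and open side down. Then put the door back on the box so that it lies flat and both hinge pins spring fully home in their lugs. Keep the fingers off the lens heads, and leave the bottle, the screwdriver and the dish where they are.

Things in the scene. Friction and masses are not known exactly. Their poses are not given: they have to be found in the camera images.
- box: White open-topped dark box fixed to the bench, 160 (x) x 224 (y) mm, 90 mm high, walls 5 mm. Origin at the centre of its underside, z up, x towards the edge with the hinge. At that edge, outside each end wall, stands a lug with a hinge bore. Inside, four lens heads in a 2 x 2 pattern, 68 mm apart in x and 90 in y, centred on the box. With the door on, its panel lies on the box rim.
- heads: The four fixed lens heads in the box, each a flange 56 mm across (top 17 mm above the bench) with a barrel 36 mm across up to 55 mm above the bench and a lens on top. The body's origin and axes are those of the box.
- bore_l (a point): Centre of the hinge bore at the box's +y end: box frame x = 68, y = 125.5, z = 105 mm; axes as the box. The bore is 20 mm wide (x) and 14 mm high, in an aluminium lug 13 mm thick, 119 mm high, whose inner face is 119 mm from the box's middle.
- bore_r (a point): Centre of the same bore in the lug at the box's -y end: box frame x = 68, y = -125.5, z = 105 mm; axes as the box.
- door_grip (a point): Point midway between the door's two upright steel tabs, 42 mm above the door's underside. Tabs: 24 mm wide (x), 7 thick (y), 22 to 60 mm above the underside, outer faces 62 mm apart free, 30 mm when pinched. Pinch them fully together along y to draw both hinge pins in and keep them pinched to lift and carry the door; on letting go, springs push the pins out.
- door: Lift-off door, about 0.44 kg: dark steel panel 164 x 224 x 4 mm and an aluminium hinge rail along y (22 mm wide, 216 mm long, top 22 mm above the underside). Origin on the panel's underside, under the middle of the rail; z up. The panel reaches 14 mm to +x and 150 mm to -x, its middle at x = -68 mm. When on the box, the origin is at box frame x = 68, y = 0, z = 90 mm, axes alike.
- pin_l (a joint): Travel in m of the sprung hinge pin at the door's +y end: 0 = fully out (its tip 131 mm from the door's middle, locked in the lug), 0.016 = drawn fully in (tip 115 mm from the middle, clear of the lug). Spring force 4 N when out, 10 N when drawn in.
- pin_r (a joint): The same for the pin at the door's -y end.
- pin_l_end (a point): Point on the axis of the +y hinge pin (9 mm diameter, round end), 5.5 mm from its tip; coincides with bore_l when the door is properly on.
- pin_r_end (a point): Point on the axis of the -y hinge pin, 5.5 mm from its tip; coincides with bore_r when the door is properly on.
- mat: Thin grey bench mat, 200 (x) x 250 (y) x 2 mm, fixed. Origin at the centre of its underside.
- tray_in (a point): White loose cap tray, outside 256 x 67 mm and 20 mm high, walls 4 mm; this point is the centre of its inner floor, 4 mm above the bench. Four compartments in a row along x, 59 mm square, centred at x = -94.5, -31.5, 31.5 and 94.5 mm, y = 0; the dividers are 14 mm high. 0.6 kg.
- bottle: Bystander: white plastic bottle, 56 mm across and 120 mm high, standing beyond the tray; origin at the centre of its underside.
- driver: Bystander: screwdriver lying on the bench; origin under its middle, x along it.
- dish: Bystander: round clear closed dish, 90 mm across, 18 mm high; origin at the centre of its underside.
- cap0_mid (a point): Loose black dust cap, 50 mm outside diameter, 60 mm high, closed at the top and open below, 43 mm inside, 0.06 kg; this point is its centre, 30 mm above its lower rim, z up along its axis. May be absent. If present it starts over the lens head at box frame x = -34, y = -45 mm, with its rim on the flange 17 mm above the bench, so lift it at least 45 mm to clear the barrel.
- cap1_mid (a point): Loose black dust cap, 50 mm outside diameter, 60 mm high, closed at the top and open below, 43 mm inside, 0.06 kg; this point is its centre, 30 mm above its lower rim, z up along its axis. May be absent. If present it starts over the lens head at box frame x = -34, y = 45 mm, with its rim on the flange 17 mm above the bench, so lift it at least 45 mm to clear the barrel.
- cap2_mid (a point): Loose black dust cap, 50 mm outside diameter, 60 mm high, closed at the top and open below, 43 mm inside, 0.06 kg; this point is its centre, 30 mm above its lower rim, z up along its axis. May be absent. If present it starts over the lens head at box frame x = 34, y = -45 mm, with its rim on the flange 17 mm above the bench, so lift it at least 45 mm to clear the barrel.
- cap3_mid (a point): Loose black dust cap, 50 mm outside diameter, 60 mm high, closed at the top and open below, 43 mm inside, 0.06 kg; this point is its centre, 30 mm above its lower rim, z up along its axis. May be absent. If present it starts over the lens head at box frame x = 34, y = 45 mm, with its rim on the flange 17 mm above the bench, so lift it at least 45 mm to clear the barrel.

How it is judged (in metres and radians):
On the way, in this order (a step that is already met when the one before it is completed fails the run):
1. the door is off the box, lies flat on the mat and is let go (x of door_grip in the frame of mat between -0.17 and 0.17 m and y of door_grip in the frame of mat between -0.1 and 0.1 m and height (world z) of door_grip below 0.054 m and angle between door_grip's own z axis and vertical below 0.08 rad and contact force between the fingers and door below 0.1 N), for 0.3 s.
2. every cap stands upright in the tray while the door still lies off the box (x of cap0_mid in the frame of tray_in between -0.125 and 0.125 m and y of cap0_mid in the frame of tray_in between -0.012 and 0.012 m and z of cap0_mid in the frame of tray_in between -0.036 and 0.036 m and angle between each of cap0_mid, cap1_mid, cap2_mid, cap3_mid's own z axis and vertical below 0.08 rad and contact force between the fingers and cap0 below 0.1 N and x of cap1_mid in the frame of tray_in between -0.125 and 0.125 m and y of cap1_mid in the frame of tray_in between -0.012 and 0.012 m and z of cap1_mid in the frame of tray_in between -0.036 and 0.036 m and contact force between the fingers and cap1 below 0.1 N and x of cap2_mid in the frame of tray_in between -0.125 and 0.125 m and y of cap2_mid in the frame of tray_in between -0.012 and 0.012 m and z of cap2_mid in the frame of tray_in between -0.036 and 0.036 m and contact force between the fingers and cap2 below 0.1 N and x of cap3_mid in the frame of tray_in between -0.125 and 0.125 m and y of cap3_mid in the frame of tray_in between -0.012 and 0.012 m and z of cap3_mid in the frame of tray_in between -0.036 and 0.036 m and contact force between the fingers and cap3 below 0.1 N and height (world z) of door_grip below 0.054 m), for 0.3 s.
3. the door is back on with both pins home (distance between pin_l_end and bore_l below 0.01 m and distance between pin_r_end and bore_r below 0.01 m and value of joint each of pin_l, pin_r below 0.003 m and angle between door_grip's own z axis and vertical below 0.03 rad and linear speed of door below 0.02 m/s and contact force between the fingers and door below 0.1 N), for 0.3 s.
At the end, for the whole second after the job is handed in: Every cap that is present stands upright (within 0.08 rad) on the floor of a tray compartment, released; the door lies flat on the box (within 0.03 rad), released and at rest, with both hinge pins out (within 3 mm of full travel) and each within 10 mm of the centre of its lug bore (all of step 3 and x of cap0_mid in the frame of tray_in between -0.125 and 0.125 m and y of cap0_mid in the frame of tray_in between -0.012 and 0.012 m and z of cap0_mid in the frame of tray_in between -0.036 and 0.036 m and angle between each of cap0_mid, cap1_mid, cap2_mid, cap3_mid's own z axis and vertical below 0.08 rad and contact force between the fingers and cap0 below 0.1 N and x of cap1_mid in the frame of tray_in between -0.125 and 0.125 m and y of cap1_mid in the frame of tray_in between -0.012 and 0.012 m and z of cap1_mid in the frame of tray_in between -0.036 and 0.036 m and contact force between the fingers and cap1 below 0.1 N and x of cap2_mid in the frame of tray_in between -0.125 and 0.125 m and y of cap2_mid in the frame of tray_in between -0.012 and 0.012 m and z of cap2_mid in the frame of tray_in between -0.036 and 0.036 m and contact force between the fingers and cap2 below 0.1 N and x of cap3_mid in the frame of tray_in between -0.125 and 0.125 m and y of cap3_mid in the frame of tray_in between -0.012 and 0.012 m and z of cap3_mid in the frame of tray_in between -0.036 and 0.036 m and contact force between the fingers and cap3 below 0.1 N); the robot touches nothing.
It fails at once if the bottle is moved more than 30 mm (distance of bottle from where it was at the start of the episode above 0.03 m).
It fails at once if the driver is moved more than 30 mm (distance of driver from where it was at the start of the episode above 0.03 m).
It fails at once if the dish is moved more than 30 mm (distance of dish from where it was at the start of the episode above 0.03 m).
It fails at once if the fingers touch a lens head with more than 3 N (contact force between the fingers and heads above 3 N).
Of cap0, cap1, cap2, cap3 only 3 to 4 are there at a start; the rules pass over those that are not, and their reading is None.
At some moment in a run one of tray may be knocked a few centimetres aside while the robot is not near it.
It also fails if it takes over 208 s, if anything falls off the work surface, if the arm or the gripper's body presses on something with over 40 N, if the wrist force passes 120 N, or if a joint passes its speed limit or range.

## Working session

There is one attempt and no reset: what is moved stays moved. The work goes in short steps, Python scripts to look and compute and a tool call to move; the robot and the scene stay as the last step left them, time stands still between calls to the robot, and variables do not carry over. Pictures are saved under pics/ and viewed, and the job is handed in when it is done.

Besides the shell and the picture viewer there is one more tool, called after "Request:" by a JSON object that holds its "op" and its "data". play_rows: Moves the arm, as the interface text tells. Shift numbers are shares of 0.06 m and turn numbers shares of 4 degrees, none past 1 either way. Its arguments: {"type":"object","properties":{"deltas":{"type":"array"},"gripper":{"type":"number"},"squeeze":{"type":"number"}},"required":["deltas"]}

```bash
ls; mkdir -p pics
cat > h.py <<'E'
import numpy as np, cv2
from scipy.spatial.transform import Rotation as R
from bench import status, viewer, robot
def cam(name):
    c=viewer.read_camera(name); return c
def rot(c):
    o=np.array(c["orientation"],float)
    return R.from_euler('xyz',o,degrees=True).as_matrix() if o.shape==(3,) else o
def f(c): return 200/np.tan(np.radians(c["vfov"])/2)
def cloud(c):
    h,w=c["z_map"].shape; u,v=np.meshgrid(np.arange(w),np.arange(h)); z=c["z_map"]
    p=np.stack([(u-c["cx"])/f(c)*z,(v-c["cy"])/f(c)*z,z],-1)
    return p@rot(c).T+np.array(c["xyz"])
def plane(c,u,v,h):
    d=np.array([(u-c["cx"])/f(c),(v-c["cy"])/f(c),1])@rot(c).T
    o=np.array(c["xyz"]); return o+d*(h-o[2])/d[2]
def proj(c,p):
    q=(np.array(p)-np.array(c["xyz"]))@rot(c); return q[0]/q[2]*f(c)+c["cx"],q[1]/q[2]*f(c)+c["cy"]
E
python3 - <<'E'
from h import *
print(status.get_state())
for n in ["scene","top","wrist"]:
    c=cam(n); cv2.imwrite(f"pics/{n}0.png",c["image"]); print(n,{k:c[k] for k in c if k not in("image","z_map")})
    np.save(f"pics/{n}0.npy",cloud(c))
E
```

```text
pics
{'time_s': 0.0, 'joints': array([-7.76019736e+01,  1.58789782e+01, -1.59748038e+00,  7.26505971e+01,
       -1.37669144e-04,  8.40760026e+01]), 'qvel': array([ 0.03650666,  0.04758839, -0.05671805, -0.00301958, -0.07242501,
        0.01895641]), 'joint_torque': array([ 3.79861365e-05, -4.45506191e+01,  2.95204890e+01,  1.63213781e-02,
       -9.47224976e-05, -1.61572366e-06]), 'ee_pos': array([ 0.1963093 , -0.5925988 ,  0.24915483]), 'tcp_rot': array([-1.79873609e+02, -1.29763687e-02,  1.83220097e+01]), 'contact_force': array([ 0.14549825,  0.70301886, -0.34060047]), 'moment': array([-0.03409717,  0.04367978, -0.04666905]), 'width': 0.08563912961721284}
scene {'vfov': 54.00878276393371, 'cx': 320.73942852091955, 'cy': 197.14004011849312, 'xyz': array([ 1.07195944, -0.74021243,  0.69602618]), 'orientation': array([-124.07437108,   -1.12076399,   32.6749409 ])}
top {'vfov': 45.7423068284272, 'cx': 314.03616157797956, 'cy': 197.34816368184528, 'xyz': array([0.35889571, 0.0022282 , 1.45333104]), 'orientation': array([-169.23858854,    0.25290808,  -88.78044208])}
wrist {'vfov': 69.0957025777981, 'cx': 316.2021584221614, 'cy': 193.67076963399495, 'xyz': array([ 0.26052696, -0.57157513,  0.37405421]), 'orientation': array([ 1.64519478e+02,  1.13059266e-01, -7.17236409e+01])}
```

View pics/scene0.png

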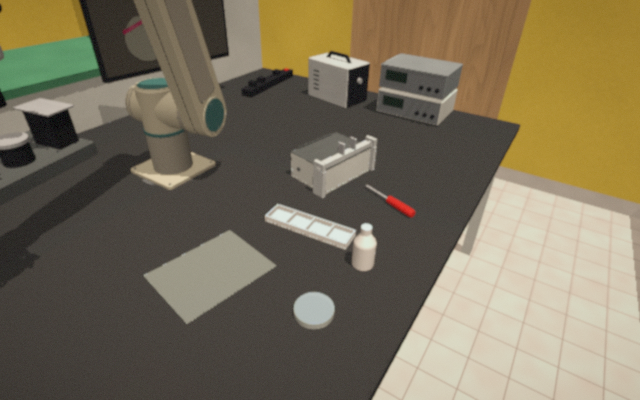

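View pics/top0.png

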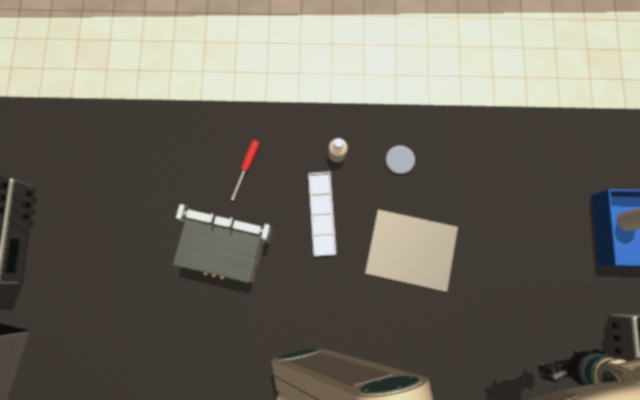

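View pics/wrist0.png

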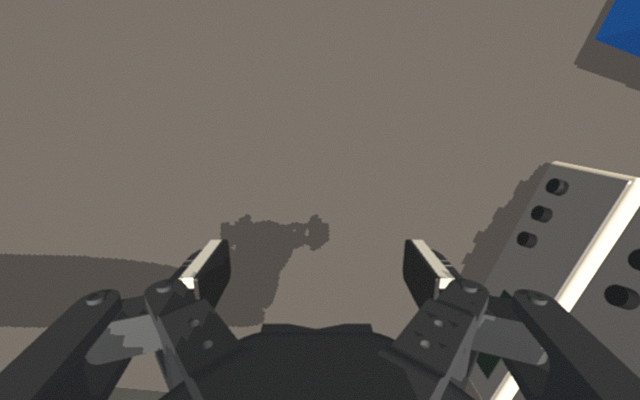

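The scene view shows the box at (335,160), the tray at (310,225), the mat at (210,270), the bottle at (365,248) and the dish at (315,308). In the top view the lugs are at about (181,211) and (266,231), the tray at (322,214), and the mat at (412,250).

Run:
```python
from h import *
c=cam("top"); im=c["image"]; X=cloud(c)
np.savez("top.npz",X=X)
cv2.imwrite("pics/crop1.png",cv2.resize(im[180:300,160:290],None,fx=5,fy=5,interpolation=cv2.INTER_NEAREST)[:600,:650])
hsv=cv2.cvtColor(im,cv2.COLOR_BGR2HSV)
g=im.min(2)
for nm,box,h in [("tray",(295,165,345,265),.02),("mat",(355,200,470,300),.002)]:
    x0,y0,x1,y1=box
    m=(g[y0:y1,x0:x1]>110).astype(np.uint8)
    n,l,s,ce=cv2.connectedComponentsWithStats(m); k=1+np.argmax(s[1:,4])
    cn=cv2.findContours((l==k).astype(np.uint8),cv2.RETR_EXTERNAL,cv2.CHAIN_APPROX_NONE)[0][0][:,0,:]+[x0,y0]
    P=np.array([plane(c,u,v,h)[:2] for u,v in cn],np.float32)*1000
    print(nm,cv2.minAreaRect(P))
# heights
z=X[...,2]
m=(z>.1)&(z<.14)&(X[...,0]>.3)&(X[...,1]>.05)
print(z[195:290:5,175:275:8].round(3))
for v,u in [(211,181),(231,266),(160,400),(150,338)]: print(X[v,u].round(3))
```

```text
tray ((583.6690063476562, -9.758018493652344), (260.6638488769531, 73.58834838867188), 4.966094017028809)
mat ((479.265380859375, -285.97149658203125), (250.7252960205078, 201.11988830566406), 78.68873596191406)
[[-0.002 -0.002  0.002  0.004 -0.001  0.003  0.007  0.     0.001 -0.005
  -0.     0.001 -0.004]
 [ 0.002 -0.003  0.002  0.003 -0.002  0.002 -0.007 -0.003  0.002 -0.001
  -0.     0.003 -0.003]
 [-0.002  0.119  0.004 -0.006  0.004  0.001 -0.002 -0.    -0.004 -0.005
   0.002  0.005 -0.002]
 [-0.002  0.118  0.095 -0.004 -0.005  0.    -0.002  0.004  0.001  0.003
  -0.006  0.001  0.002]
 [-0.003  0.094  0.11   0.11   0.111  0.128 -0.002  0.006 -0.004  0.002
  -0.     0.001 -0.002]
 [-0.002  0.087  0.09   0.109  0.114  0.116  0.113  0.153 -0.001 -0.006
   0.    -0.006 -0.001]
 [ 0.006  0.001  0.092  0.093  0.097  0.101  0.11   0.143  0.112  0.113
   0.109 -0.005  0.005]
 [ 0.005  0.094  0.091  0.093  0.096  0.09   0.094  0.093  0.094  0.113
   0.117  0.106  0.055]
 [-0.001  0.09   0.094  0.096  0.092  0.094  0.094  0.093  0.096  0.098
   0.094  0.122  0.021]
 [ 0.001  0.088  0.096  
[... 322 characters left out ...]
 0.096  0.095
   0.095 -0.004 -0.002]
 [ 0.091  0.097  0.094  0.097  0.093  0.094  0.095  0.094  0.093  0.091
   0.081 -0.002  0.003]
 [ 0.004  0.092  0.096  0.09   0.096  0.089  0.1    0.095  0.092  0.094
   0.055  0.004  0.   ]
 [-0.     0.    -0.004  0.097  0.096  0.095  0.093  0.094  0.095  0.091
   0.054  0.006  0.001]
 [ 0.001 -0.001 -0.     0.001 -0.     0.047  0.099  0.094  0.091  0.092
   0.008  0.001  0.003]
 [-0.003 -0.003  0.005 -0.001 -0.002 -0.003 -0.002 -0.001  0.094  0.093
  -0.001  0.003  0.001]
 [ 0.001  0.006 -0.002 -0.008  0.     0.003 -0.003  0.     0.002  0.002
  -0.003  0.001 -0.004]]
[0.565 0.392 0.118]
[0.513 0.148 0.116]
[ 0.755 -0.251  0.021]
[ 0.761 -0.054  0.097]
```

View pics/crop1.png

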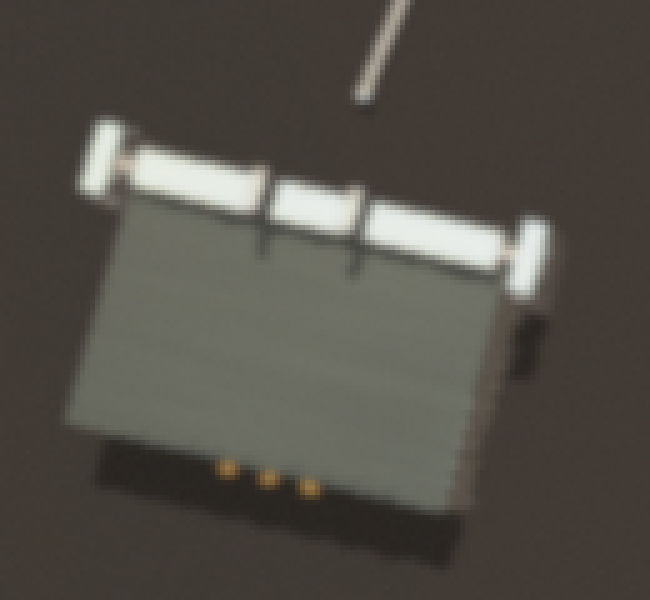

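The box yaw is about -12°, the rail's middle is about (0.539, 0.270), and the mat centre is about (0.479, -0.286) with yaw -11.3°. I'll move to hover over the hinge while turning to yaw 168°.

Request:
{"op": "play_rows", "data": {"deltas": [[0.15, 0.38, 0.1, 0, 0, 1], [0.15, 0.38, 0.1, 0, 0, 1], [0.15, 0.38, 0.1, 0, 0, 1], [0.15, 0.38, 0.1, 0, 0, 1], [0.15, 0.38, 0.1, 0, 0, 1]], "gripper": 85}}

```text
time_s: 0.82
ee_pos: [0.2416, -0.4784, 0.2803]
tcp_rot: [-180.0, -0.0, 38.4]
contact_force: [1.1, 0.1, 0.3]
width: 0.0847
```

Request:
{"op": "play_rows", "data": {"deltas": [[0.15, 0.38, 0, 0, 0, 1], [0.15, 0.38, 0, 0, 0, 1], [0.15, 0.38, 0, 0, 0, 1], [0.15, 0.38, 0, 0, 0, 1], [0.15, 0.38, 0, 0, 0, 1]]}}

```text
time_s: 1.45
ee_pos: [0.2869, -0.3639, 0.2802]
tcp_rot: [-180.0, -0.0, 58.6]
contact_force: [0.3, -0.6, 0.8]
width: 0.085
```

Request:
{"op": "play_rows", "data": {"deltas": [[0.15, 0.38, 0, 0, 0, 1], [0.15, 0.38, 0, 0, 0, 1], [0.15, 0.38, 0, 0, 0, 1], [0.15, 0.38, 0, 0, 0, 1], [0.15, 0.38, 0, 0, 0, 1]]}}

```text
time_s: 2.08
ee_pos: [0.3317, -0.2499, 0.2802]
tcp_rot: [180.0, -0.0, 78.6]
contact_force: [0.1, -0.0, 0.3]
width: 0.085
```

Request:
{"op": "play_rows", "data": {"deltas": [[0.15, 0.38, 0, 0, 0, 1], [0.15, 0.38, 0, 0, 0, 1], [0.15, 0.38, 0, 0, 0, 1], [0.15, 0.38, 0, 0, 0, 1], [0.15, 0.38, 0, 0, 0, 1]]}}

```text
time_s: 2.7
ee_pos: [0.3765, -0.1359, 0.2802]
tcp_rot: [180.0, 0.0, 98.6]
contact_force: [0.4, -1.2, -0.1]
width: 0.085
```

Request:
{"op": "play_rows", "data": {"deltas": [[0.15, 0.38, 0, 0, 0, 1], [0.15, 0.38, 0, 0, 0, 1], [0.15, 0.38, 0, 0, 0, 1], [0.15, 0.38, 0, 0, 0, 1], [0.15, 0.38, 0, 0, 0, 1]]}}

```text
time_s: 3.32
ee_pos: [0.4213, -0.022, 0.2802]
tcp_rot: [-180.0, 0.0, 118.6]
contact_force: [0.4, -0.6, -0.3]
width: 0.0849
```

Request:
{"op": "play_rows", "data": {"deltas": [[0.15, 0.38, 0, 0, 0, 1], [0.15, 0.38, 0, 0, 0, 1], [0.15, 0.38, 0, 0, 0, 1], [0.15, 0.38, 0, 0, 0, 1], [0.15, 0.38, 0, 0, 0, 1]]}}

```text
time_s: 3.95
ee_pos: [0.4662, 0.092, 0.2802]
tcp_rot: [-180.0, -0.0, 138.6]
contact_force: [-1.0, -0.6, 0.5]
width: 0.085
```

Request:
{"op": "play_rows", "data": {"deltas": [[0.15, 0.38, 0, 0, 0, 1], [0.15, 0.38, 0, 0, 0, 1], [0.15, 0.38, 0, 0, 0, 1], [0.15, 0.38, 0, 0, 0, 1], [0.15, 0.38, 0, 0, 0, 1]]}}

```text
time_s: 4.58
ee_pos: [0.5112, 0.206, 0.2802]
tcp_rot: [-180.0, -0.0, 158.6]
contact_force: [-0.3, 0.2, 0.0]
width: 0.0855
```

Request:
{"op": "play_rows", "data": {"deltas": [[0.15, 0.38, 0, 0, 0, 1], [0.15, 0.38, 0, 0, 0, 1], [0, 0, 0, 0, 0, 0.4], [0, 0, 0, 0, 0, 0], [0, 0, 0, 0, 0, 0]]}}

```text
time_s: 5.2
ee_pos: [0.5292, 0.2497, 0.2803]
tcp_rot: [-180.0, -0.0, 167.9]
contact_force: [0.0, -0.3, -0.6]
width: 0.0848
```

Run:
```python
from h import *
s=status.get_state(); print(s["time_s"],s["ee_pos"],s["tcp_rot"],s["joints"])
c=cam("wrist"); cv2.imwrite("pics/w1.png",c["image"]); print(c["xyz"],c["orientation"])
```

```text
5.2 [0.52918769 0.249712   0.28028635] [-1.79973750e+02 -1.56172871e-02  1.67880801e+02] [ 1.89398319e+01  1.10134825e+01 -4.01033157e+00  7.50031070e+01
 -1.44290640e-02  3.10590305e+01]
[0.46255872 0.26399921 0.405122  ] [ 1.64406785e+02 -5.38660751e-03  7.78344008e+01]
```

View pics/w1.png

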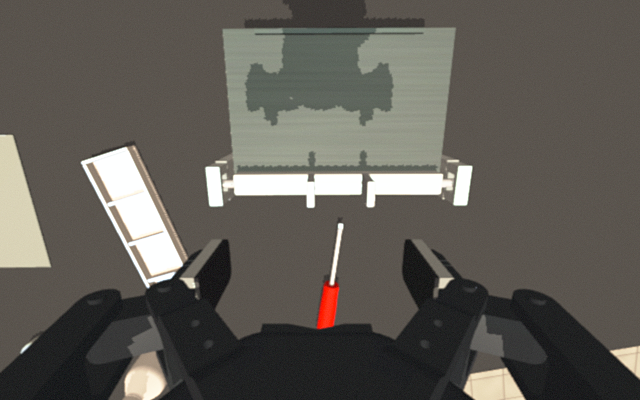

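The rail spans (233..441, 184), the lugs are centred at (214,186) and (462,185), and the tabs are at (311,193) and (370,193).

Run:
```python
from h import *
c=cam("wrist"); im=c["image"]; X=cloud(c)
s=status.get_state()
g=im.min(2)
m=(g>150).astype(np.uint8); m[:150]=0;m[225:]=0;m[:,:195]=0;m[:,490:]=0
n,l,st,ce=cv2.connectedComponentsWithStats(m)
for k in range(1,n):
    if st[k,4]>30:
        z=X[...,2][l==k]; print(st[k],ce[k].round(1),np.median(z).round(4),np.median(X[l==k],0).round(4))
# points by depth in box region
R0=X[150:220,200:480].reshape(-1,3)
t=R0[(R0[:,2]>.116)&(R0[:,2]<.123)]
a=t[t[:,1]<.24]; 
rail=R0[(R0[:,2]>.109)&(R0[:,2]<.114)]
tab=R0[(R0[:,2]>.146)&(R0[:,2]<.155)]
print(len(rail),rail.mean(0),len(tab))
r=cv2.minAreaRect((rail[:,:2]*1000).astype(np.float32)); print("rail",r)
for nm,cond in [("L",t[:,1]>.34),("R",t[:,1]<.2)]:
    q=t[cond]; print(nm,len(q),np.median(q,0),cv2.minAreaRect((q[:,:2]*1000).astype(np.float32)))
mid=tab[:,1].mean()
for q in (tab[tab[:,1]>mid],tab[tab[:,1]<mid]): print("tab",len(q),q.mean(0).round(4),q.min(0).round(4),q.max(0).round(4))
np.save("rail.npy",rail)
```

```text
[453 165  20  40 574] [462.4 184.5] 0.1202 [0.5626 0.3934 0.1202]
[ 205  166  158   42 3464] [281.1 184.8] 0.1133 [0.5254 0.2143 0.1133]
[ 366  172   88   35 1815] [406.5 184.6] 0.1132 [0.5516 0.3408 0.1132]
3749 [0.53573919 0.27028942 0.11273465] 438
rail ((536.8032836914062, 270.75421142578125), (262.8963623046875, 40.21266174316406), 78.06463623046875)
L 590 [0.56197885 0.39265367 0.12015444] ((562.827392578125, 393.4671630859375), (14.356287002563477, 40.5664176940918), 78.45181274414062)
R 559 [0.51050403 0.1487314  0.12006584] ((511.2604675292969, 148.05767822265625), (13.74293041229248, 40.79579162597656), 77.81558990478516)
tab 226 [0.5418 0.2974 0.1508] [0.5304 0.2921 0.1462] [0.5543 0.3029 0.1528]
tab 212 [0.5305 0.2441 0.1509] [0.5189 0.2384 0.1463] [0.5434 0.2495 0.1532]
```

Request:
{"op": "play_rows", "data": {"deltas": [[0.125, 0.352, 0, 0, 0, 0.06], [0, 0, -0.6, 0, 0, 0], [0, 0, -0.6, 0, 0, 0], [0, 0, -0.4, 0, 0, 0], [0, 0, 0, 0, 0, 0]]}}

```text
time_s: 5.92
ee_pos: [0.5355, 0.2715, 0.1819]
tcp_rot: [-179.9, -0.2, 168.2]
contact_force: [-0.9, -0.2, 1.2]
width: 0.0851
```

Run:
```python
from h import *
s=status.get_state(); print(s["time_s"],s["ee_pos"],s["tcp_rot"],s["contact_force"])
c=cam("wrist"); cv2.imwrite("pics/w2.png",c["image"])
```

```text
5.925 [0.53548467 0.27149425 0.18188933] [-179.86159918   -0.24236313  168.1883368 ] [-0.9115054  -0.16682816  1.22922042]
```

View pics/w2.png

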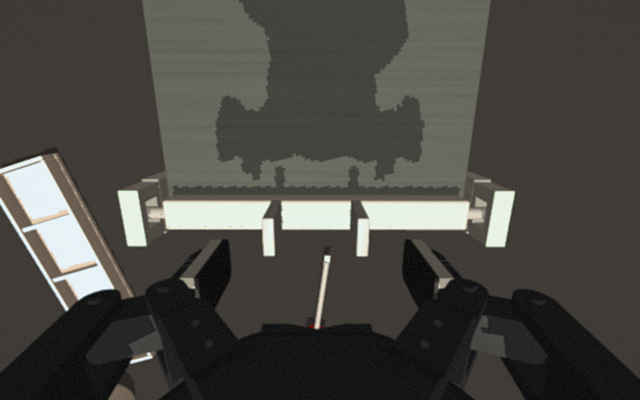

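The tabs at (268,235) and (362,235) sit centred between the fingers at about column 316. I'll lower and pinch.

Request:
{"op": "play_rows", "data": {"deltas": [[0.01, 0, -0.4, 0, 0, 0], [0, 0, -0.32, 0, 0, 0], [0, 0, 0, 0, 0, 0], [0, 0, 0, 0, 0, 0], [0, 0, 0, 0, 0, 0]]}}

```text
time_s: 6.6
ee_pos: [0.5387, 0.2719, 0.1428]
tcp_rot: [179.9, 0.1, 168.2]
contact_force: [-0.3, 0.7, -0.6]
width: 0.0851
```

Request:
{"op": "play_rows", "data": {"deltas": [[0, 0, 0, 0, 0, 0], [0, 0, 0, 0, 0, 0], [0, 0, 0, 0, 0, 0], [0, 0, 0, 0, 0, 0], [0, 0, 0, 0, 0, 0]], "gripper": 20, "squeeze": 100}}

```text
time_s: 7.22
ee_pos: [0.5388, 0.2711, 0.1448]
tcp_rot: [180.0, 0.2, 168.2]
contact_force: [-3.3, -3.8, 14.6]
width: 0.026
```

Request:
{"op": "play_rows", "data": {"deltas": [[0, 0, 0, 0, 0, 0], [0, 0, 0, 0, 0, 0], [0, 0, 0, 0, 0, 0], [0, 0, 0, 0, 0, 0], [0, 0, 0, 0, 0, 0]]}}

```text
time_s: 7.85
ee_pos: [0.5388, 0.2711, 0.1448]
tcp_rot: [180.0, 0.2, 168.2]
contact_force: [-3.9, -2.9, 15.0]
width: 0.0262
```

Run:
```python
from h import *
s=status.get_state(); print(s["time_s"],s["ee_pos"],s["tcp_rot"],s["contact_force"],s["moment"],s["width"])
c=cam("wrist"); cv2.imwrite("pics/w3.png",c["image"])
```

```text
7.85 [0.53879217 0.2711381  0.14483811] [179.98599394   0.20982733 168.15521335] [-3.87362181 -2.8738759  15.00342969] [-0.76579434  0.85389404  0.03160992] 0.026165595653260078
```

View pics/w3.png

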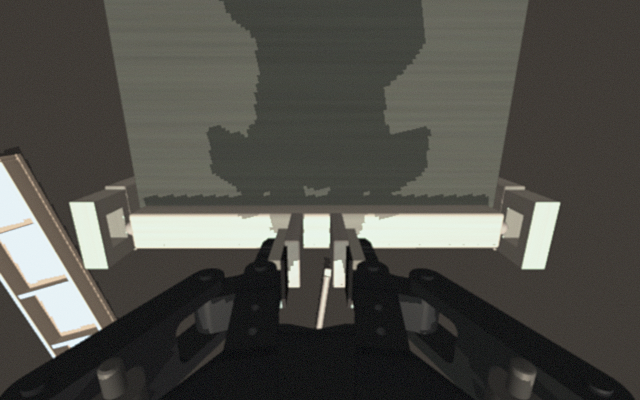

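The pins at (128,238) and (510,235) look drawn in, with the tabs pinched at (292,260) and (342,260). I'll lift gently.

Request:
{"op": "play_rows", "data": {"deltas": [[0, 0, 0.05, 0, 0, 0], [0, 0, 0.1, 0, 0, 0], [0, 0, 0.1, 0, 0, 0], [0, 0, 0.1, 0, 0, 0], [0, 0, 0.1, 0, 0, 0]]}}

```text
time_s: 8.52
ee_pos: [0.5374, 0.2714, 0.1682]
tcp_rot: [-180.0, -0.0, 168.2]
contact_force: [-0.2, 0.2, -4.1]
width: 0.0261
```

Run:
```python
from h import *
s=status.get_state(); print(s["time_s"],s["ee_pos"],s["tcp_rot"],s["contact_force"],s["moment"],s["width"])
c=cam("wrist"); cv2.imwrite("pics/w4.png",c["image"])
c=cam("scene"); cv2.imwrite("pics/s4.png",cv2.resize(c["image"][90:240,250:450],None,fx=3,fy=3))
```

```text
8.525 [0.53744575 0.27142339 0.1682419 ] [-1.79988986e+02 -2.30480090e-02  1.68166808e+02] [-0.22647265  0.19292892 -4.08313224] [ 0.01835729 -0.08964972 -0.02699111] 0.026116302680280073
```

View pics/w4.png

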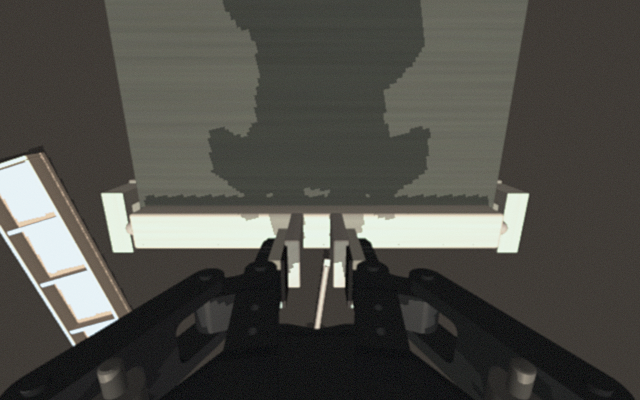

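View pics/s4.png

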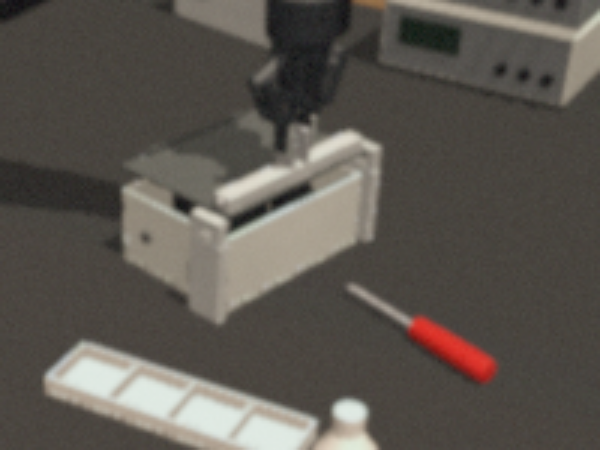

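The door is lifting level, with a 4 N load. Next I'll raise it and carry it to the mat.

Request:
{"op": "play_rows", "data": {"deltas": [[0, 0, 0.3, 0, 0, 0], [0, 0, 0.4, 0, 0, 0], [0, 0, 0.4, 0, 0, 0], [0, 0, 0.3, 0, 0, 0], [0, -0.3, 0, 0, 0, 0]]}}

```text
time_s: 9.25
ee_pos: [0.539, 0.2541, 0.2547]
tcp_rot: [179.9, 0.2, 168.3]
contact_force: [-0.6, -0.5, -4.6]
width: 0.0259
```

Request:
{"op": "play_rows", "data": {"deltas": [[0.01, -0.6, 0, 0, 0, 0], [0.01, -0.65, 0, 0, 0, 0], [0.01, -0.65, 0, 0, 0, 0], [0.01, -0.65, 0, 0, 0, 0], [0.01, -0.65, 0, 0, 0, 0]]}}

```text
time_s: 9.88
ee_pos: [0.5393, 0.0592, 0.251]
tcp_rot: [-179.9, -0.1, 168.1]
contact_force: [0.4, 0.5, -3.5]
width: 0.0259
```

Request:
{"op": "play_rows", "data": {"deltas": [[0.01, -0.65, 0, 0, 0, 0], [0.01, -0.65, 0, 0, 0, 0], [0.01, -0.65, 0, 0, 0, 0], [0.01, -0.65, 0, 0, 0, 0], [0.01, -0.65, 0, 0, 0, 0]]}}

```text
time_s: 10.5
ee_pos: [0.542, -0.1354, 0.251]
tcp_rot: [180.0, -0.1, 168.1]
contact_force: [0.9, 0.4, -4.4]
width: 0.026
```

Request:
{"op": "play_rows", "data": {"deltas": [[0.01, -0.65, 0, 0, 0, 0], [0.01, -0.65, 0, 0, 0, 0], [0.01, -0.65, 0, 0, 0, 0], [0.01, -0.65, 0, 0, 0, 0], [0, -0.3, 0, 0, 0, 0]]}}

```text
time_s: 11.12
ee_pos: [0.5445, -0.3098, 0.2508]
tcp_rot: [180.0, -0.1, 168.0]
contact_force: [-0.5, 0.9, -4.2]
width: 0.0259
```

Request:
{"op": "play_rows", "data": {"deltas": [[0, 0, -0.4, 0, 0, 0], [0, 0, -0.6, 0, 0, 0], [0, 0, -0.6, 0, 0, 0], [0, 0, -0.6, 0, 0, 0], [0, 0, -0.4, 0, 0, 0]]}}

```text
time_s: 11.75
ee_pos: [0.5439, -0.3061, 0.0934]
tcp_rot: [179.9, -0.2, 168.2]
contact_force: [0.5, 0.5, -3.9]
width: 0.0258
```

Run:
```python
from h import *
s=status.get_state(); print(s["time_s"],s["ee_pos"],s["tcp_rot"],s["contact_force"],s["moment"],s["width"])
c=cam("wrist"); cv2.imwrite("pics/w5.png",c["image"])
c=cam("scene"); cv2.imwrite("pics/s5.png",c["image"])
```

```text
11.75 [ 0.54387322 -0.30613791  0.09335719] [179.87187818  -0.2443275  168.1787367 ] [ 0.47458059  0.51220908 -3.94479395] [-0.0330833  -0.10922618 -0.02564543] 0.025839159529123013
```

View pics/s5.png

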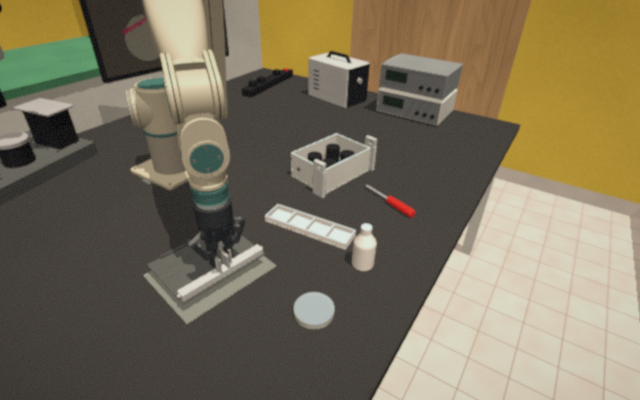

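The scene view shows the door held level over the mat, with its rail running from (180,292) to (262,252), and the box now open with caps visible. I'll lower it to touch.

Request:
{"op": "play_rows", "data": {"deltas": [[0, 0, -0.2, 0, 0, 0], [0, 0, -0.15, 0, 0, 0], [0, 0, -0.1, 0, 0, 0], [0, 0, -0.05, 0, 0, 0], [0, 0, 0, 0, 0, 0]]}}

```text
time_s: 12.48
ee_pos: [0.5459, -0.3076, 0.0661]
tcp_rot: [180.0, -0.0, 168.2]
contact_force: [-0.8, 0.2, -3.8]
width: 0.0258
```

Request:
{"op": "play_rows", "data": {"deltas": [[0, 0, -0.03, 0, 0, 0], [0, 0, -0.03, 0, 0, 0], [0, 0, 0, 0, 0, 0], [0, 0, 0, 0, 0, 0], [0, 0, 0, 0, 0, 0]]}}

```text
time_s: 13.1
ee_pos: [0.546, -0.3076, 0.0626]
tcp_rot: [-180.0, 0.0, 168.2]
contact_force: [0.0, 0.1, -4.3]
width: 0.0265
```

Request:
{"op": "play_rows", "data": {"deltas": [[0, 0, -0.03, 0, 0, 0], [0, 0, -0.03, 0, 0, 0], [0, 0, -0.03, 0, 0, 0], [0, 0, 0, 0, 0, 0], [0, 0, 0, 0, 0, 0]]}}

```text
time_s: 13.72
ee_pos: [0.5459, -0.3076, 0.057]
tcp_rot: [180.0, -0.0, 168.2]
contact_force: [0.2, -0.3, -2.9]
width: 0.0263
```

Request:
{"op": "play_rows", "data": {"deltas": [[0, 0, -0.02, 0, 0, 0], [0, 0, -0.02, 0, 0, 0], [0, 0, 0, 0, 0, 0], [0, 0, 0, 0, 0, 0], [0, 0, 0, 0, 0, 0]]}}

```text
time_s: 14.35
ee_pos: [0.546, -0.3076, 0.0569]
tcp_rot: [-180.0, 0.0, 168.2]
contact_force: [-3.9, 3.9, 8.1]
width: 0.0257
```

It touched at TCP z = 0.057, so I'll release, back off, and check.

Request:
{"op": "play_rows", "data": {"deltas": [[0, 0, 0.03, 0, 0, 0], [0, 0, 0, 0, 0, 0], [0, 0, 0, 0, 0, 0], [0, 0, 0, 0, 0, 0], [0, 0, 0, 0, 0, 0]], "gripper": 85}}

```text
time_s: 14.98
ee_pos: [0.5463, -0.3079, 0.0568]
tcp_rot: [-180.0, 0.0, 168.2]
contact_force: [0.3, 0.6, 0.1]
width: 0.0854
```

Request:
{"op": "play_rows", "data": {"deltas": [[0, 0, 0.2, 0, 0, 0], [0, 0, 0.6, 0, 0, 0], [0, 0, 1, 0, 0, 0], [0, 0, 1, 0, 0, 0], [0, 0, 0.8, 0, 0, 0]]}}

```text
time_s: 15.6
ee_pos: [0.5465, -0.3079, 0.2767]
tcp_rot: [-179.9, 0.2, 168.2]
contact_force: [0.8, -1.1, -0.2]
width: 0.0849
```

Run:
```python
from h import *
s=status.get_state(); print(s["time_s"],s["ee_pos"],s["tcp_rot"],s["contact_force"],s["joints"])
c=cam("top"); cv2.imwrite("pics/t6.png",cv2.resize(c["image"][120:320,160:480],None,fx=2.4,fy=2.4))
c=cam("wrist"); cv2.imwrite("pics/w6.png",c["image"])
```

```text
15.6 [ 0.54647348 -0.30793159  0.27668499] [-179.90975428    0.20624825  168.1650263 ] [ 0.76014847 -1.14299252 -0.16966904] [-3.53025344e+01  1.52442248e+01  8.90691808e-01  7.54213400e+01
 -6.47157065e-04 -2.34673995e+01]
```

View pics/t6.png

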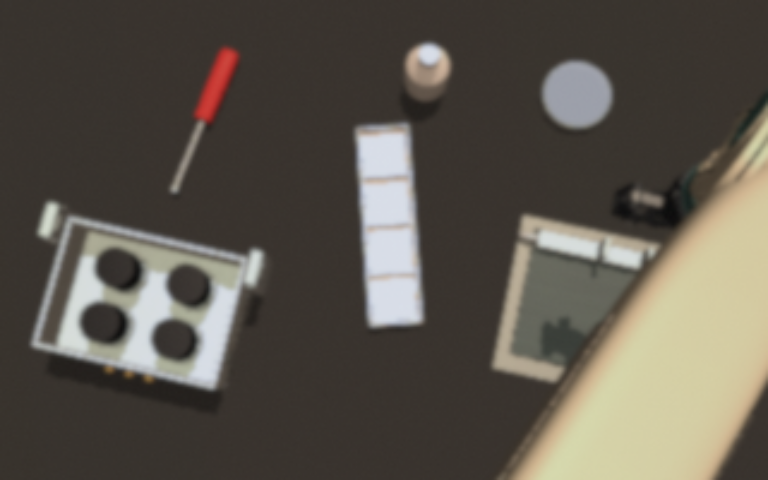

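View pics/w6.png

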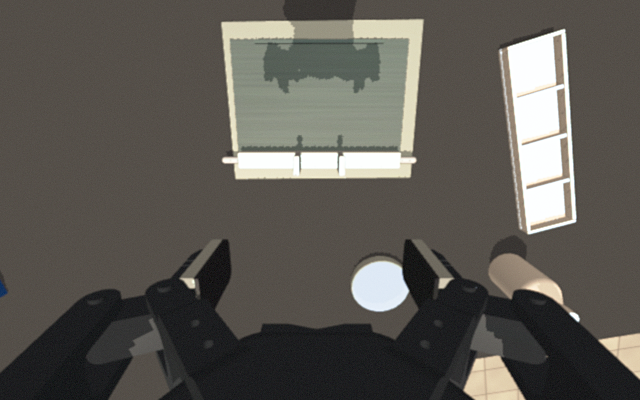

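The door lies flat on the mat with the pins sprung out, and four dark heads are visible in the box. Next I'll measure the tray and then the caps.

Request:
{"op": "play_rows", "data": {"deltas": [[0.3, 1, 0, 0, 0, 0], [0.3, 1, 0, 0, 0, 0], [0.3, 1, 0, 0, 0, 0], [0.3, 1, 0, 0, 0, 0], [0.3, 1, 0, 0, 0, 0]]}}

```text
time_s: 16.32
ee_pos: [0.6359, -0.0063, 0.2728]
tcp_rot: [-180.0, 0.0, 168.2]
contact_force: [0.3, -0.5, 0.7]
width: 0.0847
```

Request:
{"op": "play_rows", "data": {"deltas": [[0, 0, 0, 0, 0, 0], [0, 0, 0, 0, 0, 0], [0, 0, 0, 0, 0, 0], [0, 0, 0, 0, 0, 0], [0, 0, 0, 0, 0, 0]]}}

```text
time_s: 16.95
ee_pos: [0.6356, -0.0093, 0.2726]
tcp_rot: [-180.0, 0.0, 168.1]
contact_force: [0.6, 0.6, 0.1]
width: 0.0854
```

```bash
cat > tray.py <<'E'
from h import *
import sys
def tray(c,save=None):
    im=c["image"]; X=cloud(c)
    m=((X[...,2]>.014)&(X[...,2]<.026)&(im.min(2)>90)).astype(np.uint8)
    m=m&(np.abs(X[...,0]-.59)<.2)&(np.abs(X[...,1])<.15)
    n,l,s,ce=cv2.connectedComponentsWithStats(cv2.dilate(m.astype(np.uint8),np.ones((5,5)))); k=1+np.argmax(s[1:,4])
    q=X[(l==k)&(m>0)]; r=cv2.minAreaRect((q[:,:2]*1000).astype(np.float32)); print("tray",len(q),r)
if __name__=="__main__":
    s=status.get_state(); print(s["time_s"],s["ee_pos"],s["tcp_rot"][2])
    c=cam("wrist"); cv2.imwrite(f"pics/{sys.argv[1]}.png",c["image"]); tray(c)
E
python3 tray.py w7
```

```text
16.95 [ 0.63563738 -0.00928921  0.27258883] 168.07168803979138
tray 2401 ((582.285888671875, -11.787635803222656), (255.73583984375, 67.20437622070312), 5.0026702880859375)
```

View pics/w7.png

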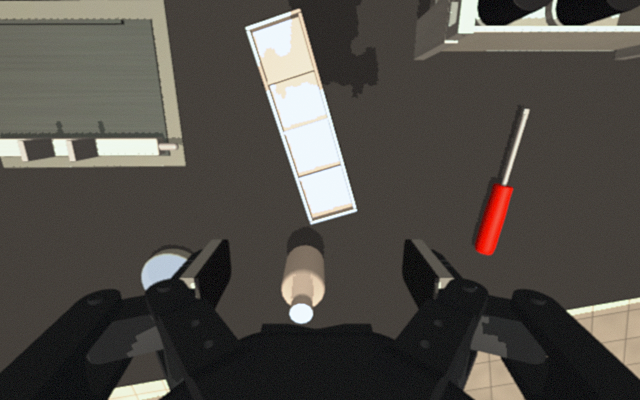

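The tray measures 255.7 x 67.2 mm, centred at (0.5823, -0.0118) with yaw 5.0°. Now a look at the caps.

Request:
{"op": "play_rows", "data": {"deltas": [[-0.54, 0.96, 0, 0, 0, 0], [-0.54, 0.96, 0, 0, 0, 0], [-0.54, 0.96, 0, 0, 0, 0], [-0.54, 0.96, 0, 0, 0, 0], [-0.54, 0.96, 0, 0, 0, 0]]}}

```text
time_s: 17.62
ee_pos: [0.4816, 0.2654, 0.2728]
tcp_rot: [180.0, 0.0, 168.1]
contact_force: [1.0, 0.7, -0.9]
width: 0.0847
```

Request:
{"op": "play_rows", "data": {"deltas": [[0, 0, 0, 0, 0, 0], [0, 0, 0, 0, 0, 0], [0, 0, 0, 0, 0, 0], [0, 0, 0, 0, 0, 0], [0, 0, 0, 0, 0, 0]], "gripper": 70, "squeeze": 25}}

```text
time_s: 18.25
ee_pos: [0.4831, 0.2633, 0.2724]
tcp_rot: [-180.0, -0.0, 168.1]
contact_force: [-0.0, 0.2, 0.5]
width: 0.0702
```

Run:
```python
from h import *
s=status.get_state(); print(s["time_s"],s["ee_pos"],s["tcp_rot"][2])
c=cam("wrist"); cv2.imwrite("pics/w8.png",c["image"]); X=cloud(c)
for z in [.055,.077]:
  for n,p in dict(cap3=(.5127,.3218),cap2=(.4942,.2338),cap1=(.4462,.3358),cap0=(.4277,.2478)).items():
    print(z,n,np.round(proj(c,(*p,z)),0))
dark=(c["image"].max(2)<60)&(X[...,2]>.068)&(X[...,2]<.085)&(X[...,0]<.6)&(X[...,1]>.15)
n,l,st,ce=cv2.connectedComponentsWithStats(dark.astype(np.uint8))
for k in range(1,n):
    if st[k,4]>200:
        q=X[l==k]; print(st[k],q.mean(0).round(4),cv2.minEnclosingCircle((q[:,:2]*1000).astype(np.float32)))
```

```text
18.25 [0.48310045 0.26325866 0.27244341] 168.06702730185603
0.055 cap3 [368. 185.]
0.055 cap2 [294. 185.]
0.055 cap1 [371. 128.]
0.055 cap0 [293. 128.]
0.077 cap3 [372. 190.]
0.077 cap2 [293. 190.]
0.077 cap1 [375. 129.]
0.077 cap0 [291. 129.]
[351 107  46  43 451] [0.4403 0.3407 0.0777] ((445.88128662109375, 334.6154479980469), 23.844358444213867)
```

View pics/w8.png

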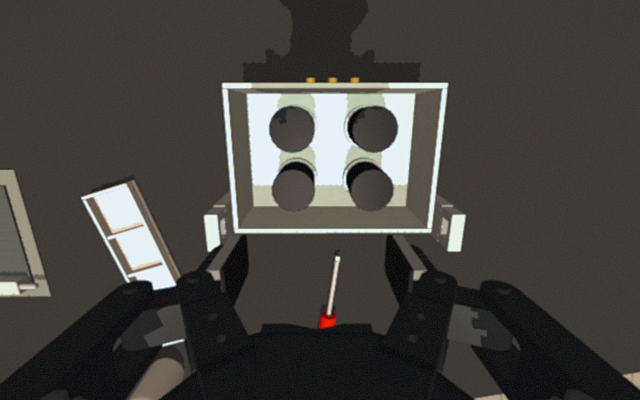

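All four heads are capped, and the cap tops at (293,190), (372,190), (291,129) and (375,129) match the predictions. I'll grasp cap2.

Request:
{"op": "play_rows", "data": {"deltas": [[0.185, -0.49, -0.5, 0, 0, 0], [0, 0, -0.8, 0, 0, 0], [0, 0, -0.3, 0, 0, 0], [0, 0, 0, 0, 0, 0], [0, 0, 0, 0, 0, 0]]}}

```text
time_s: 18.92
ee_pos: [0.4949, 0.2353, 0.1782]
tcp_rot: [179.9, 0.1, 168.2]
contact_force: [-0.6, 0.7, 0.4]
width: 0.07
```

Run:
```python
from h import *
s=status.get_state(); print(s["time_s"],s["ee_pos"],s["tcp_rot"][2])
c=cam("wrist"); cv2.imwrite("pics/w9.png",c["image"]); X=cloud(c)
print(np.round(proj(c,(.4942,.2338,.077)),0))
```

```text
18.925 [0.49488911 0.23534569 0.17824045] 168.18703049200934
[314. 199.]
```

View pics/w9.png

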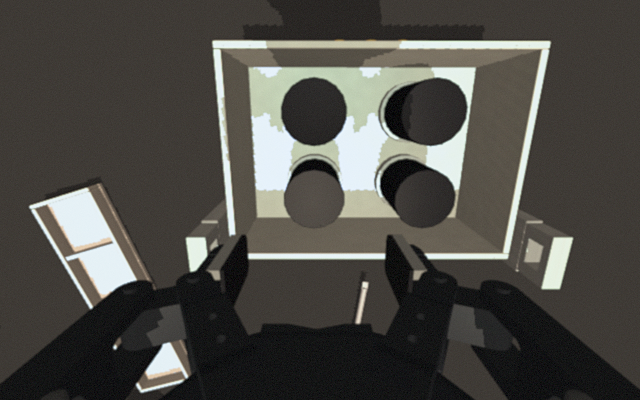

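The cap2 top at (314,198) is centred between the fingers. Going down and gripping.

Request:
{"op": "play_rows", "data": {"deltas": [[-0.01, -0.02, -0.7, 0, 0, 0], [0, 0, -0.7, 0, 0, 0], [0, 0, -0.43, 0, 0, 0], [0, 0, 0, 0, 0, 0], [0, 0, 0, 0, 0, 0]]}}

```text
time_s: 19.6
ee_pos: [0.4948, 0.2342, 0.0687]
tcp_rot: [179.9, 0.2, 168.2]
contact_force: [0.4, 0.1, 0.1]
width: 0.07
```

Request:
{"op": "play_rows", "data": {"deltas": [[0, 0, 0, 0, 0, 0], [0, 0, 0, 0, 0, 0], [0, 0, 0, 0, 0, 0], [0, 0, 0, 0, 0, 0], [0, 0, 0, 0, 0, 0]], "gripper": 40}}

```text
time_s: 20.23
ee_pos: [0.4948, 0.2341, 0.069]
tcp_rot: [179.9, 0.2, 168.2]
contact_force: [-0.9, -1.2, 5.9]
width: 0.0502
```

Request:
{"op": "play_rows", "data": {"deltas": [[0, 0, 0.2, 0, 0, 0], [0, 0, 0.6, 0, 0, 0], [0, 0, 0.8, 0, 0, 0], [0, 0, 0.6, 0, 0, 0], [0, 0, 0, 0, 0, 0]]}}

```text
time_s: 20.85
ee_pos: [0.4958, 0.2344, 0.2034]
tcp_rot: [179.7, 0.4, 168.2]
contact_force: [1.5, 0.7, 0.1]
width: 0.0497
```

Cap2 is held at 50 mm width. I'll take it to tray compartment 1.

Request:
{"op": "play_rows", "data": {"deltas": [[-0.02, -0.6, 0, 0, 0, 0], [-0.03, -0.9, 0, 0, 0, 0], [-0.03, -0.9, 0, 0, 0, 0], [-0.03, -0.9, 0, 0, 0, 0], [-0.02, -0.9, 0, 0, 0, 0]]}}

```text
time_s: 21.48
ee_pos: [0.484, -0.0199, 0.1978]
tcp_rot: [-180.0, -0.1, 168.2]
contact_force: [0.2, -0.4, -1.1]
width: 0.0498
```

Request:
{"op": "play_rows", "data": {"deltas": [[0, 0, 0, 0, 0, 0], [0, 0, 0, 0, 0, 0], [0, 0, 0, 0, 0, 0], [0, 0, 0, 0, 0, 0], [0, 0, 0, 0, 0, 0]]}}

```text
time_s: 22.1
ee_pos: [0.4853, -0.0177, 0.1987]
tcp_rot: [180.0, -0.0, 168.3]
contact_force: [-0.5, -0.9, -0.1]
width: 0.0499
```

```bash
python3 tray.py w10
python3 - <<'E'
from h import *
c=cam("top"); im=c["image"]; g=im.min(2)
x0,y0,x1,y1=(295,165,345,265)
m=(g[y0:y1,x0:x1]>110).astype(np.uint8)
n,l,s,ce=cv2.connectedComponentsWithStats(m); k=1+np.argmax(s[1:,4])
cn=cv2.findContours((l==k).astype(np.uint8),cv2.RETR_EXTERNAL,cv2.CHAIN_APPROX_NONE)[0][0][:,0,:]+[x0,y0]
print(cv2.minAreaRect(np.array([plane(c,u,v,.02)[:2] for u,v in cn],np.float32)*1000))
cv2.imwrite("pics/t10.png",cv2.resize(im[120:320,160:480],None,fx=2.4,fy=2.4))
E
```

```text
22.1 [ 0.48528102 -0.01769995  0.19867894] 168.25003701390423
tray 685 ((499.7874755859375, -19.038837432861328), (90.65263366699219, 66.87525177001953), 5.024595737457275)
((571.2620849609375, -4.887054443359375), (287.89068603515625, 147.0084686279297), 0.5436652302742004)
```

View pics/w10.png

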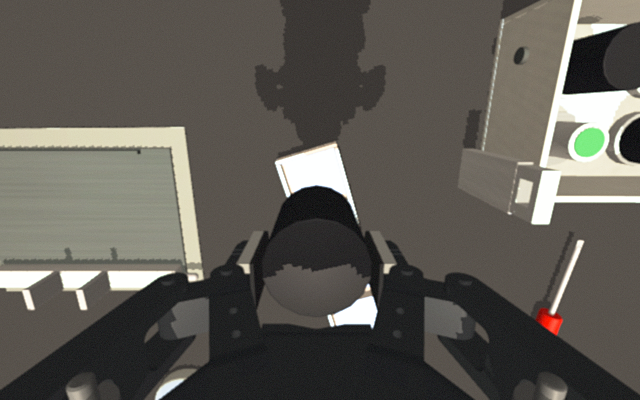

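View pics/t10.png

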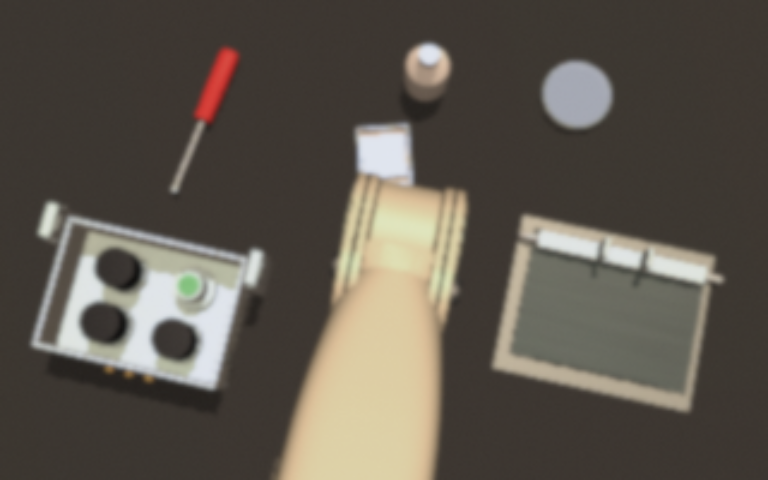

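The tray hasn't moved: its near edge is still at (0.4548, -0.0229). Lowering into compartment 1.

Request:
{"op": "play_rows", "data": {"deltas": [[0.05, -0.04, -0.6, 0, 0, 0], [0, 0, -0.7, 0, 0, 0], [0, 0, -0.6, 0, 0, 0], [0, 0, -0.3, 0, 0, 0], [0, 0, 0, 0, 0, 0]]}}

```text
time_s: 22.82
ee_pos: [0.4867, -0.0205, 0.0652]
tcp_rot: [-180.0, -0.2, 168.2]
contact_force: [-0.9, -1.6, -0.8]
width: 0.0493
```

Request:
{"op": "play_rows", "data": {"deltas": [[0, 0, -0.04, 0, 0, 0], [0, 0, -0.02, 0, 0, 0], [0, 0, -0.02, 0, 0, 0], [0, 0, 0, 0, 0, 0], [0, 0, 0, 0, 0, 0]]}}

```text
time_s: 23.45
ee_pos: [0.4884, -0.0209, 0.0621]
tcp_rot: [180.0, 0.0, 168.2]
contact_force: [-0.1, -0.2, -0.2]
width: 0.0495
```

Request:
{"op": "play_rows", "data": {"deltas": [[0, 0.01, -0.04, 0, 0, 0], [0, 0, -0.03, 0, 0, 0], [0, 0, -0.02, 0, 0, 0], [0, 0, 0, 0, 0, 0], [0, 0, 0, 0, 0, 0]]}}

```text
time_s: 24.08
ee_pos: [0.4883, -0.0203, 0.0565]
tcp_rot: [-180.0, 0.0, 168.2]
contact_force: [0.4, 0.9, -1.4]
width: 0.0497
```

Request:
{"op": "play_rows", "data": {"deltas": [[0, 0, 0, 0, 0, 0], [0, 0, 0, 0, 0, 0], [0, 0, 0, 0, 0, 0], [0, 0, 0, 0, 0, 0], [0, 0, 0, 0, 0, 0]], "gripper": 66}}

```text
time_s: 24.7
ee_pos: [0.4883, -0.0203, 0.0565]
tcp_rot: [180.0, 0.0, 168.2]
contact_force: [-0.2, -0.8, -0.0]
width: 0.066
```

Request:
{"op": "play_rows", "data": {"deltas": [[0, 0, 0.3, 0, 0, 0], [0, 0, 0.8, 0, 0, 0], [0, 0, 0.8, 0, 0, 0], [0, 0, 0.6, 0, 0, 0], [0, 0.2, 0, 0, 0, 0]]}}

```text
time_s: 25.32
ee_pos: [0.4911, -0.0089, 0.2102]
tcp_rot: [180.0, 0.4, 168.1]
contact_force: [1.2, 0.0, 0.5]
width: 0.0659
```

```bash
python3 tray.py w11
```

```text
25.325 [ 0.4910553  -0.0088609   0.21018028] 168.09429722112898
tray 2115 ((582.2227783203125, -11.876960754394531), (255.97425842285156, 67.05815124511719), 4.980453014373779)
```

View pics/w11.png

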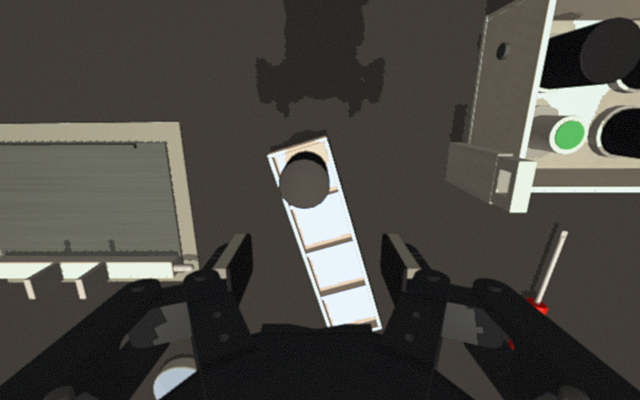

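The cap stands in compartment 1 at (304,180), and the tray is unchanged. Next is cap3.

Request:
{"op": "play_rows", "data": {"deltas": [[0.07, 0.7, 0, 0, 0, 0], [0.07, 1, 0, 0, 0, 0], [0.07, 1, 0, 0, 0, 0], [0.07, 1, 0, 0, 0, 0], [0.08, 1, 0, 0, 0, 0]], "gripper": 70}}

```text
time_s: 26.0
ee_pos: [0.5084, 0.2754, 0.2044]
tcp_rot: [-179.9, -0.2, 168.2]
contact_force: [1.1, -0.4, 0.9]
width: 0.0697
```

Request:
{"op": "play_rows", "data": {"deltas": [[0, 0.6, 0, 0, 0, 0], [0, 0.2, 0, 0, 0, 0], [0, 0, -0.4, 0, 0, 0], [0, 0, 0, 0, 0, 0], [0, 0, 0, 0, 0, 0]]}}

```text
time_s: 26.62
ee_pos: [0.5096, 0.3208, 0.1823]
tcp_rot: [-179.9, -0.1, 168.1]
contact_force: [-0.5, -0.1, 0.6]
width: 0.0702
```

Run:
```python
from h import *
s=status.get_state(); print(s["time_s"],s["ee_pos"],s["tcp_rot"][2])
c=cam("wrist"); cv2.imwrite("pics/w12.png",c["image"]); X=cloud(c)
print(np.round(proj(c,(.5127,.3218,.077)),0))
```

```text
26.625 [0.50959302 0.32078311 0.18227483] 168.10983309152763
[318. 202.]
```

View pics/w12.png

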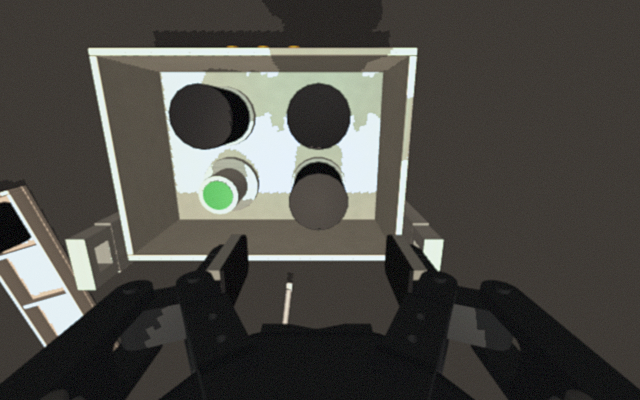

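Cap3's top at (318,201) is where predicted. Descending.

Request:
{"op": "play_rows", "data": {"deltas": [[0.05, 0.02, -0.7, 0, 0, 0], [0, 0, -0.7, 0, 0, 0], [0, 0, -0.47, 0, 0, 0], [0, 0, 0, 0, 0, 0], [0, 0, 0, 0, 0, 0]]}}

```text
time_s: 27.3
ee_pos: [0.5142, 0.3232, 0.0721]
tcp_rot: [179.9, 0.1, 168.1]
contact_force: [0.1, 0.1, 1.3]
width: 0.07
```

Request:
{"op": "play_rows", "data": {"deltas": [[0, 0, 0, 0, 0, 0], [0, 0, 0, 0, 0, 0], [0, 0, 0, 0, 0, 0], [0, 0, 0, 0, 0, 0], [0, 0, 0, 0, 0, 0]], "gripper": 40}}

```text
time_s: 27.92
ee_pos: [0.5145, 0.3235, 0.0728]
tcp_rot: [179.9, 0.2, 168.2]
contact_force: [-0.1, -1.1, 6.3]
width: 0.0494
```

Request:
{"op": "play_rows", "data": {"deltas": [[0, 0, 0.2, 0, 0, 0], [0, 0, 0.6, 0, 0, 0], [0, 0, 0.8, 0, 0, 0], [0, 0, 0.6, 0, 0, 0], [0, 0, 0, 0, 0, 0]]}}

```text
time_s: 28.55
ee_pos: [0.5154, 0.3243, 0.2073]
tcp_rot: [179.7, 0.4, 168.2]
contact_force: [0.1, 0.3, -0.9]
width: 0.0496
```

Request:
{"op": "play_rows", "data": {"deltas": [[0.1, -0.6, 0, 0, 0, 0], [0.1, -1, 0, 0, 0, 0], [0.1, -1, 0, 0, 0, 0], [0.1, -1, 0, 0, 0, 0], [0.1, -1, 0, 0, 0, 0]]}}

```text
time_s: 29.18
ee_pos: [0.5419, 0.0452, 0.2013]
tcp_rot: [-180.0, -0.1, 168.2]
contact_force: [1.3, -0.4, -0.5]
width: 0.0498
```

Request:
{"op": "play_rows", "data": {"deltas": [[0.1, -0.8, 0, 0, 0, 0], [0.01, -0.2, 0, 0, 0, 0], [0, 0, -0.4, 0, 0, 0], [0, 0, 0, 0, 0, 0], [0, 0, 0, 0, 0, 0]]}}

```text
time_s: 29.8
ee_pos: [0.5491, -0.0123, 0.1783]
tcp_rot: [180.0, -0.1, 168.2]
contact_force: [-0.5, 0.3, -0.6]
width: 0.0495
```

```bash
python3 tray.py w13
```

```text
29.8 [ 0.54912307 -0.01228264  0.17827659] 168.22764481543607
tray 1591 ((528.2684936523438, -16.65755844116211), (147.46575927734375, 67.15860748291016), 5.044814109802246)
```

View pics/w13.png

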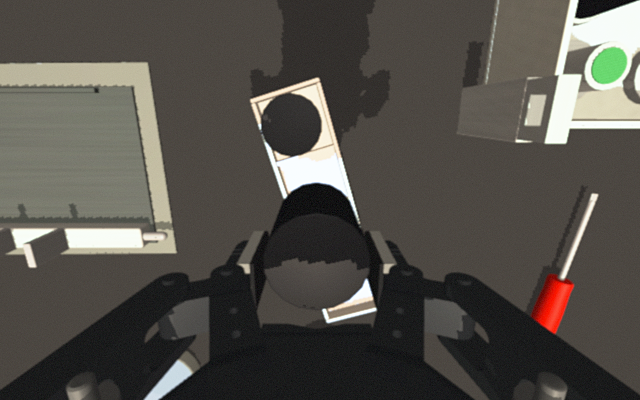

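The tray still hasn't moved. Lowering into compartment 2.

Request:
{"op": "play_rows", "data": {"deltas": [[0.04, -0.04, -0.6, 0, 0, 0], [0, 0, -0.7, 0, 0, 0], [0, 0, -0.5, 0, 0, 0], [0, 0, -0.1, 0, 0, 0], [0, 0, 0, 0, 0, 0]]}}

```text
time_s: 30.48
ee_pos: [0.5526, -0.0153, 0.0652]
tcp_rot: [180.0, 0.1, 168.2]
contact_force: [0.0, -0.2, -0.0]
width: 0.0496
```

Request:
{"op": "play_rows", "data": {"deltas": [[0, 0, 0, 0, 0, 0], [0, 0, 0, 0, 0, 0], [0, 0, 0, 0, 0, 0], [0, 0, 0, 0, 0, 0], [0, 0, 0, 0, 0, 0]]}}

```text
time_s: 31.1
ee_pos: [0.5518, -0.0155, 0.0643]
tcp_rot: [180.0, -0.0, 168.2]
contact_force: [-0.2, 0.4, -0.9]
width: 0.0499
```

Request:
{"op": "play_rows", "data": {"deltas": [[0, 0.015, -0.04, 0, 0, 0], [0, 0, -0.03, 0, 0, 0], [0, 0, 0, 0, 0, 0], [0, 0, 0, 0, 0, 0], [0, 0, 0, 0, 0, 0]]}}

```text
time_s: 31.72
ee_pos: [0.5518, -0.0146, 0.0601]
tcp_rot: [-180.0, -0.0, 168.2]
contact_force: [-0.9, -0.0, -0.1]
width: 0.0498
```

Request:
{"op": "play_rows", "data": {"deltas": [[0, 0, 0, 0, 0, 0], [0, 0, 0, 0, 0, 0], [0, 0, 0, 0, 0, 0], [0, 0, 0, 0, 0, 0], [0, 0, 0, 0, 0, 0]], "gripper": 66}}

```text
time_s: 32.35
ee_pos: [0.5519, -0.0146, 0.0601]
tcp_rot: [-180.0, 0.0, 168.2]
contact_force: [0.4, 0.7, -0.6]
width: 0.0661
```

Request:
{"op": "play_rows", "data": {"deltas": [[0, 0, 0.3, 0, 0, 0], [0, 0, 0.8, 0, 0, 0], [0, 0, 0.8, 0, 0, 0], [0, 0, 0.6, 0, 0, 0], [0, 0.2, 0, 0, 0, 0]]}}

```text
time_s: 32.98
ee_pos: [0.5547, -0.0032, 0.2141]
tcp_rot: [180.0, 0.5, 168.1]
contact_force: [-0.4, 0.7, 0.4]
width: 0.0658
```

```bash
python3 tray.py w14
```

```text
32.975 [ 0.55465918 -0.00316816  0.21410441] 168.09647852322007
tray 2519 ((582.3253784179688, -11.908348083496094), (255.9749755859375, 67.16313171386719), 4.99694299697876)
```

View pics/w14.png

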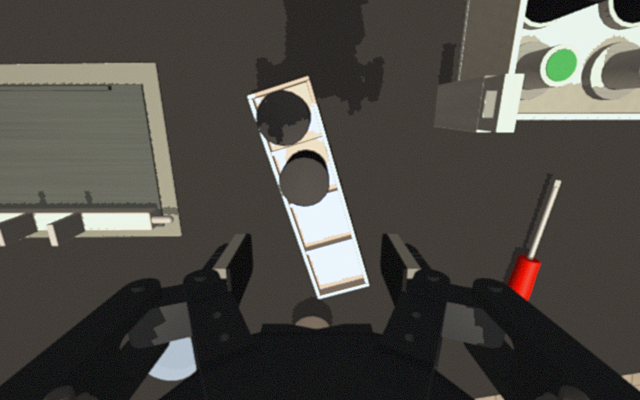

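Two caps are standing, at (284,117) and (304,178). Next is cap1.

Request:
{"op": "play_rows", "data": {"deltas": [[-0.3, 0.8, 0, 0, 0, 0], [-0.3, 1, 0, 0, 0, 0], [-0.3, 1, 0, 0, 0, 0], [-0.3, 1, 0, 0, 0, 0], [-0.3, 1, 0, 0, 0, 0]], "gripper": 70}}

```text
time_s: 33.65
ee_pos: [0.4599, 0.2863, 0.2082]
tcp_rot: [-179.9, -0.1, 168.2]
contact_force: [1.0, -0.3, -0.6]
width: 0.0701
```

Request:
{"op": "play_rows", "data": {"deltas": [[-0.3, 0.7, 0, 0, 0, 0], [0, 0.1, 0, 0, 0, 0], [0, 0, -0.5, 0, 0, 0], [0, 0, 0, 0, 0, 0], [0, 0, 0, 0, 0, 0]]}}

```text
time_s: 34.28
ee_pos: [0.4441, 0.332, 0.1799]
tcp_rot: [-179.9, -0.0, 168.1]
contact_force: [0.2, 0.7, 0.8]
width: 0.07
```

Run:
```python
from h import *
s=status.get_state(); print(s["time_s"],s["ee_pos"],s["tcp_rot"][2])
c=cam("wrist"); cv2.imwrite("pics/w15.png",c["image"]); X=cloud(c)
print(np.round(proj(c,(.4462,.3358,.077)),0))
```

```text
34.275 [0.44408461 0.33204742 0.17988042] 168.10319321102838
[321. 201.]
```

View pics/w15.png

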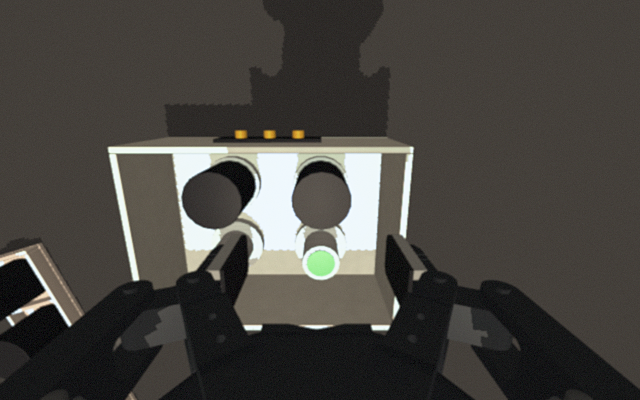

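Cap1's top at (321,200) is where predicted. Descending.

Request:
{"op": "play_rows", "data": {"deltas": [[0.02, 0.04, -0.7, 0, 0, 0], [0, 0, -0.7, 0, 0, 0], [0, 0, -0.4, 0, 0, 0], [0, 0, 0, 0, 0, 0], [0, 0, 0, 0, 0, 0]]}}

```text
time_s: 34.95
ee_pos: [0.4466, 0.3358, 0.0738]
tcp_rot: [179.9, 0.1, 168.1]
contact_force: [-0.5, 1.0, 0.2]
width: 0.0703
```

Request:
{"op": "play_rows", "data": {"deltas": [[0, 0, 0, 0, 0, 0], [0, 0, 0, 0, 0, 0], [0, 0, 0, 0, 0, 0], [0, 0, 0, 0, 0, 0], [0, 0, 0, 0, 0, 0]], "gripper": 40}}

```text
time_s: 35.58
ee_pos: [0.4467, 0.336, 0.0743]
tcp_rot: [179.9, 0.2, 168.2]
contact_force: [-0.0, -0.7, 5.7]
width: 0.0493
```

Request:
{"op": "play_rows", "data": {"deltas": [[0, 0, 0.2, 0, 0, 0], [0, 0, 0.6, 0, 0, 0], [0, 0, 0.8, 0, 0, 0], [0, 0, 0.6, 0, 0, 0], [0, 0, 0, 0, 0, 0]]}}

```text
time_s: 36.2
ee_pos: [0.4476, 0.3368, 0.2088]
tcp_rot: [179.7, 0.4, 168.2]
contact_force: [0.8, -0.3, -1.4]
width: 0.0497
```

Request:
{"op": "play_rows", "data": {"deltas": [[0.4, -0.6, 0, 0, 0, 0], [0.48, -1, 0, 0, 0, 0], [0.48, -1, 0, 0, 0, 0], [0.48, -1, 0, 0, 0, 0], [0.48, -1, 0, 0, 0, 0]]}}

```text
time_s: 36.83
ee_pos: [0.5771, 0.0721, 0.203]
tcp_rot: [-180.0, -0.1, 168.2]
contact_force: [0.4, 1.3, -0.3]
width: 0.0494
```

Request:
{"op": "play_rows", "data": {"deltas": [[0.42, -0.95, 0, 0, 0, 0], [0.01, -0.2, 0, 0, 0, 0], [0, 0, -0.4, 0, 0, 0], [0, 0, 0, 0, 0, 0], [0, 0, 0, 0, 0, 0]]}}

```text
time_s: 37.45
ee_pos: [0.6026, 0.0057, 0.18]
tcp_rot: [180.0, -0.1, 168.2]
contact_force: [-0.3, 0.4, 0.3]
width: 0.0496
```

```bash
python3 tray.py w16
```

```text
37.45 [0.60258185 0.00567621 0.18003495] 168.21956469475654
tray 1998 ((539.718994140625, -15.60137939453125), (170.13685607910156, 67.3225326538086), 5.0948262214660645)
```

View pics/w16.png

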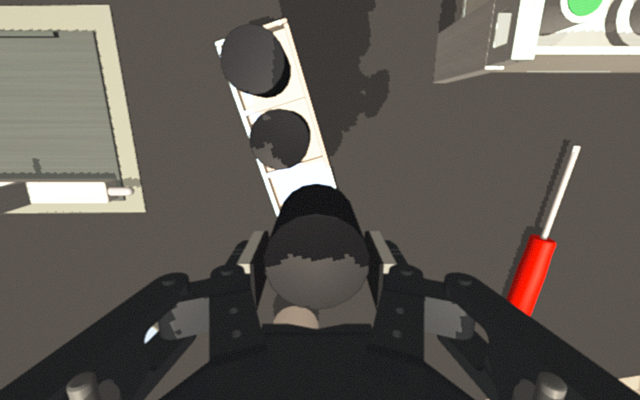

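The tray hasn't moved. Shifting over and lowering into compartment 3.

Request:
{"op": "play_rows", "data": {"deltas": [[0.175, -0.23, 0, 0, 0, 0], [0, 0, -0.6, 0, 0, 0], [0, 0, -0.7, 0, 0, 0], [0, 0, -0.5, 0, 0, 0], [0, 0, 0, 0, 0, 0]]}}

```text
time_s: 38.12
ee_pos: [0.6121, -0.0093, 0.0699]
tcp_rot: [-180.0, -0.3, 168.1]
contact_force: [-1.4, 0.6, 0.2]
width: 0.0496
```

Request:
{"op": "play_rows", "data": {"deltas": [[0, 0, 0, 0, 0, 0], [0, 0, 0, 0, 0, 0], [0, 0, 0, 0, 0, 0], [0, 0, 0, 0, 0, 0], [0, 0, 0, 0, 0, 0]]}}

```text
time_s: 38.75
ee_pos: [0.6138, -0.0089, 0.0724]
tcp_rot: [-180.0, 0.0, 168.2]
contact_force: [-1.3, 0.4, -0.8]
width: 0.0494
```

Request:
{"op": "play_rows", "data": {"deltas": [[0, 0, -0.05, 0, 0, 0], [0, 0, -0.05, 0, 0, 0], [0, 0, -0.05, 0, 0, 0], [0, 0, -0.02, 0, 0, 0], [0, 0, 0, 0, 0, 0]]}}

```text
time_s: 39.38
ee_pos: [0.6136, -0.0089, 0.0618]
tcp_rot: [-180.0, -0.0, 168.2]
contact_force: [0.4, -0.2, -0.9]
width: 0.0492
```

Request:
{"op": "play_rows", "data": {"deltas": [[0, 0, 0, 0, 0, 0], [0, 0, 0, 0, 0, 0], [0, 0, 0, 0, 0, 0], [0, 0, 0, 0, 0, 0], [0, 0, 0, 0, 0, 0]], "gripper": 66}}

```text
time_s: 40.0
ee_pos: [0.6137, -0.0089, 0.0619]
tcp_rot: [180.0, 0.0, 168.2]
contact_force: [-0.3, 0.4, -0.1]
width: 0.066
```

Request:
{"op": "play_rows", "data": {"deltas": [[0, 0, 0.3, 0, 0, 0], [0, 0, 0.8, 0, 0, 0], [0, 0, 0.8, 0, 0, 0], [0, 0, 0.6, 0, 0, 0], [0, 0.2, 0, 0, 0, 0]]}}

```text
time_s: 40.62
ee_pos: [0.6169, 0.0025, 0.2178]
tcp_rot: [179.9, 0.6, 168.1]
contact_force: [0.2, 0.3, -0.1]
width: 0.0663
```

```bash
python3 tray.py w17
```

```text
40.625 [0.61688188 0.00245937 0.21780227] 168.09513003002496
tray 2509 ((582.119140625, -11.880462646484375), (256.0146484375, 67.17469787597656), 5.010009765625)
```

View pics/w17.png

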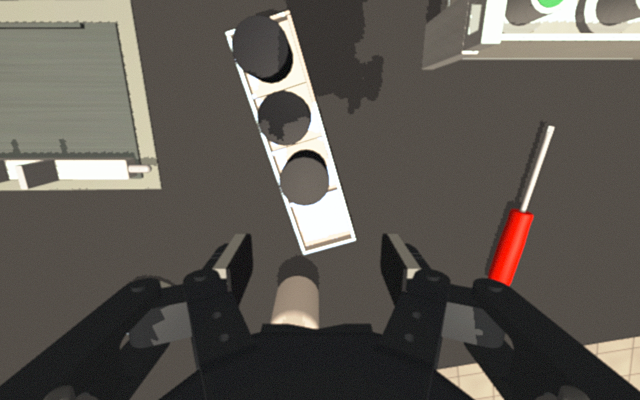

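Three caps are in the tray. Next is cap0.

Request:
{"op": "play_rows", "data": {"deltas": [[-0.6, 0.7, 0, 0, 0, 0], [-0.6, 0.9, 0, 0, 0, 0], [-0.6, 0.9, 0, 0, 0, 0], [-0.6, 0.9, 0, 0, 0, 0], [-0.6, 0.7, 0, 0, 0, 0]], "gripper": 70}}

```text
time_s: 41.3
ee_pos: [0.4353, 0.2445, 0.2108]
tcp_rot: [-179.9, -0.1, 168.2]
contact_force: [0.4, 0.8, 0.5]
width: 0.07
```

Request:
{"op": "play_rows", "data": {"deltas": [[-0.1, 0, -0.2, 0, 0, 0], [0, 0, -0.4, 0, 0, 0], [0, 0, 0, 0, 0, 0], [0, 0, 0, 0, 0, 0], [0, 0, 0, 0, 0, 0]]}}

```text
time_s: 41.92
ee_pos: [0.4327, 0.2429, 0.1766]
tcp_rot: [180.0, 0.1, 168.1]
contact_force: [-0.1, -1.2, -0.8]
width: 0.0699
```

Run:
```python
from h import *
s=status.get_state(); print(s["time_s"],s["ee_pos"],s["tcp_rot"][2])
c=cam("wrist"); cv2.imwrite("pics/w18.png",c["image"]); X=cloud(c)
print(np.round(proj(c,(.4277,.2478,.077)),0))
```

```text
41.925 [0.43266328 0.24287443 0.17664314] 168.10889186195436
[321. 193.]
```

View pics/w18.png

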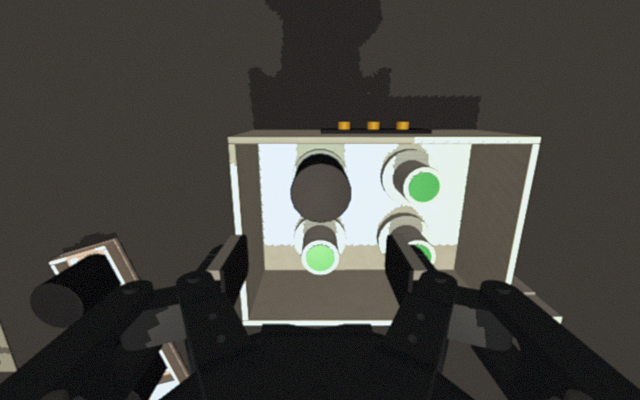

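Cap0's top at (321,192) is where predicted.

Request:
{"op": "play_rows", "data": {"deltas": [[-0.085, 0.08, -0.3, 0, 0, 0], [0, 0, -0.7, 0, 0, 0], [0, 0, -0.5, 0, 0, 0], [0, 0, -0.2, 0, 0, 0], [0, 0, 0, 0, 0, 0]]}}

```text
time_s: 42.6
ee_pos: [0.4266, 0.2477, 0.0738]
tcp_rot: [-180.0, -0.0, 168.1]
contact_force: [0.2, 0.3, 0.7]
width: 0.0702
```

Request:
{"op": "play_rows", "data": {"deltas": [[0, 0, 0, 0, 0, 0], [0, 0, 0, 0, 0, 0], [0, 0, 0, 0, 0, 0], [0, 0, 0, 0, 0, 0], [0, 0, 0, 0, 0, 0]], "gripper": 40}}

```text
time_s: 43.22
ee_pos: [0.428, 0.2484, 0.0757]
tcp_rot: [179.9, 0.2, 168.2]
contact_force: [-0.3, -0.5, 6.7]
width: 0.0499
```

Request:
{"op": "play_rows", "data": {"deltas": [[0, 0, 0.2, 0, 0, 0], [0, 0, 0.6, 0, 0, 0], [0, 0, 0.8, 0, 0, 0], [0, 0, 0.6, 0, 0, 0], [0, 0, 0, 0, 0, 0]]}}

```text
time_s: 43.85
ee_pos: [0.4292, 0.249, 0.2102]
tcp_rot: [179.7, 0.4, 168.2]
contact_force: [-0.2, -0.2, -0.5]
width: 0.0494
```

Request:
{"op": "play_rows", "data": {"deltas": [[0.6, -0.6, 0, 0, 0, 0], [0.9, -0.9, 0, 0, 0, 0], [0.9, -0.9, 0, 0, 0, 0], [0.9, -0.9, 0, 0, 0, 0], [0.7, -0.8, 0, 0, 0, 0]]}}

```text
time_s: 44.48
ee_pos: [0.6368, 0.0308, 0.2045]
tcp_rot: [180.0, -0.1, 168.2]
contact_force: [1.1, 0.6, -0.2]
width: 0.0496
```

Request:
{"op": "play_rows", "data": {"deltas": [[0.1, -0.1, -0.3, 0, 0, 0], [0, 0, 0, 0, 0, 0], [0, 0, 0, 0, 0, 0], [0, 0, 0, 0, 0, 0], [0, 0, 0, 0, 0, 0]]}}

```text
time_s: 45.1
ee_pos: [0.6421, 0.0272, 0.1887]
tcp_rot: [180.0, 0.1, 168.2]
contact_force: [0.9, 0.9, -1.1]
width: 0.05
```

```bash
python3 tray.py w19
python3 - <<'E'
from h import *
c=cam("scene"); cv2.imwrite("pics/s19.png",c["image"])
E
```

```text
45.1 [0.64212519 0.02719415 0.18869247] 168.2385722482807
tray 1636 ((560.4552612304688, -13.646785736083984), (173.5813751220703, 67.13298797607422), 5.003545761108398)
```

View pics/w19.png

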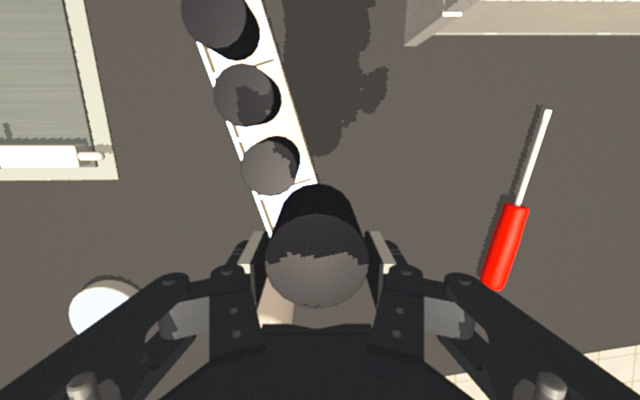

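View pics/s19.png

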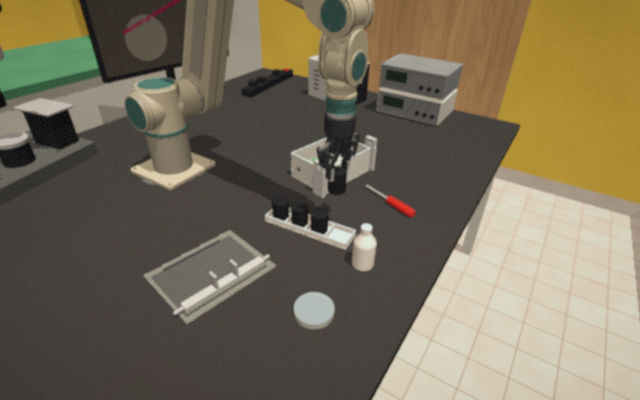

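The three caps are visible at (213,25), (246,95) and (270,166). I'll check the lengthwise tray position from the third cap.

Run:
```python
from h import *
c=cam("wrist"); 
for p in [(.6137,-.009),(.5509,-.0145)]: print(np.round(proj(c,(*p,.064)),1))
```

```text
[269.1 169.1]
[243.5  96.1]
```

Request:
{"op": "play_rows", "data": {"deltas": [[0.28, -0.25, 0, 0, 0, 0], [0.28, -0.25, 0, 0, 0, 0], [0, 0, -0.4, 0, 0, 0], [0, 0, 0, 0, 0, 0], [0, 0, 0, 0, 0, 0]]}}

```text
time_s: 45.88
ee_pos: [0.6759, -0.0035, 0.1643]
tcp_rot: [180.0, 0.0, 168.2]
contact_force: [0.1, 0.0, 0.3]
width: 0.0497
```

The tray hasn't moved. Lowering into compartment 4.

Request:
{"op": "play_rows", "data": {"deltas": [[0, 0, -0.5, 0, 0, 0], [0, 0, -0.6, 0, 0, 0], [0, 0, -0.4, 0, 0, 0], [0, 0, 0, 0, 0, 0], [0, 0, 0, 0, 0, 0]]}}

```text
time_s: 46.5
ee_pos: [0.6772, -0.0037, 0.0757]
tcp_rot: [180.0, 0.2, 168.2]
contact_force: [0.5, -0.4, -0.8]
width: 0.0497
```

Request:
{"op": "play_rows", "data": {"deltas": [[0, 0, -0.04, 0, 0, 0], [0, 0, -0.03, 0, 0, 0], [0, 0, 0, 0, 0, 0], [0, 0, 0, 0, 0, 0], [0, 0, 0, 0, 0, 0]]}}

```text
time_s: 47.12
ee_pos: [0.6759, -0.0038, 0.0697]
tcp_rot: [-180.0, -0.0, 168.2]
contact_force: [-0.4, -0.5, -0.3]
width: 0.0498
```

Request:
{"op": "play_rows", "data": {"deltas": [[0, 0, -0.05, 0, 0, 0], [0, 0, -0.04, 0, 0, 0], [0, 0, -0.02, 0, 0, 0], [0, 0, 0, 0, 0, 0], [0, 0, 0, 0, 0, 0]]}}

```text
time_s: 47.75
ee_pos: [0.676, -0.0037, 0.0631]
tcp_rot: [-180.0, 0.0, 168.2]
contact_force: [-1.1, 0.4, -1.2]
width: 0.0494
```

Request:
{"op": "play_rows", "data": {"deltas": [[0, 0, 0, 0, 0, 0], [0, 0, 0, 0, 0, 0], [0, 0, 0, 0, 0, 0], [0, 0, 0, 0, 0, 0], [0, 0, 0, 0, 0, 0]], "gripper": 66}}

```text
time_s: 48.38
ee_pos: [0.676, -0.0037, 0.0631]
tcp_rot: [180.0, 0.0, 168.2]
contact_force: [0.9, 0.8, 0.5]
width: 0.0659
```

Request:
{"op": "play_rows", "data": {"deltas": [[0, 0, 0.3, 0, 0, 0], [0, 0, 0.8, 0, 0, 0], [0, 0, 0.8, 0, 0, 0], [0, 0, 0.6, 0, 0, 0], [0, 0, 0, 0, 0, 0]]}}

```text
time_s: 49.0
ee_pos: [0.6791, -0.004, 0.2195]
tcp_rot: [179.9, 0.6, 168.2]
contact_force: [-0.6, -0.4, -0.9]
width: 0.0662
```

```bash
python3 tray.py w20
```

```text
49.0 [ 0.67905535 -0.00399041  0.21952491] 168.16772977386685
tray 2323 ((600.1806030273438, -10.210769653320312), (219.93861389160156, 67.06168365478516), 5.008410930633545)
```

View pics/w20.png

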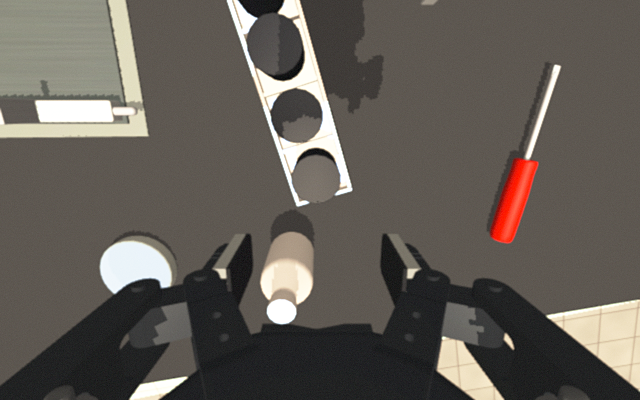

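All four caps are in the tray, the last at (316,175). Now back to the door.

Request:
{"op": "play_rows", "data": {"deltas": [[-0.2, -0.6, 0.4, 0, 0, 0], [-0.5, -1, 0.4, 0, 0, 0], [-0.5, -1, 0.1, 0, 0, 0], [-0.5, -1, 0, 0, 0, 0], [-0.5, -1, 0, 0, 0, 0]], "gripper": 85}}

```text
time_s: 49.68
ee_pos: [0.5521, -0.261, 0.2626]
tcp_rot: [180.0, -0.1, 168.2]
contact_force: [0.5, -0.6, 0.2]
width: 0.0852
```

Request:
{"op": "play_rows", "data": {"deltas": [[0, -0.4, 0, 0, 0, 0], [0, 0, 0, 0, 0, 0], [0, 0, 0, 0, 0, 0], [0, 0, 0, 0, 0, 0], [0, 0, 0, 0, 0, 0]]}}

```text
time_s: 50.3
ee_pos: [0.5543, -0.2826, 0.2637]
tcp_rot: [180.0, -0.0, 168.3]
contact_force: [0.9, 1.0, -0.2]
width: 0.0851
```

```bash
cat > door.py <<'E'
from h import *
import sys
zr=float(sys.argv[2]) # underside height
s=status.get_state(); print(s["time_s"],s["ee_pos"],s["tcp_rot"])
c=cam("wrist"); X=cloud(c); cv2.imwrite(f"pics/{sys.argv[1]}.png",c["image"])
near=(np.abs(X[...,0]-s["ee_pos"][0])<.08)&(np.abs(X[...,1]-s["ee_pos"][1])<.16)
near[230:]=False
rail=X[near&(np.abs(X[...,2]-zr-.022)<.004)&(c["image"].min(2)>120)]
tab=X[near&(X[...,2]>zr+.054)&(X[...,2]<zr+.066)]
print("rail",len(rail),cv2.minAreaRect((rail[:,:2]*1000).astype(np.float32)))
mid=np.median(rail[:,1]); a=tab[tab[:,1]>mid].mean(0); b=tab[tab[:,1]<mid].mean(0); print("tabs",len(tab),a,b,(a+b)/2,np.degrees(np.arctan2(-(a-b)[0],(a-b)[1])))
E
python3 door.py w21 0.002
```

```text
50.3 [ 0.55434833 -0.28263262  0.26370437] [ 1.79988510e+02 -7.78096050e-03  1.68269539e+02]
rail 2973 ((545.9053344726562, -307.0936279296875), (258.35107421875, 22.37841033935547), 78.22254180908203)
tabs 272 [ 0.55069054 -0.28030815  0.06301048] [ 0.53977798 -0.3333642   0.0625896 ] [ 0.54523426 -0.30683617  0.06280004] -11.622503999911999
```

View pics/w21.png

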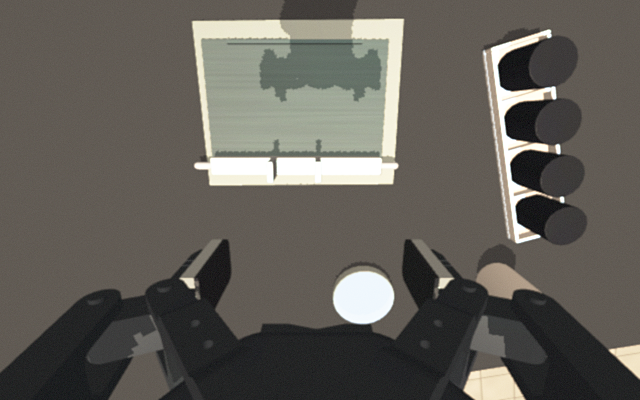

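The door is at (0.5455, -0.307) with yaw -11.8°, the tab midpoint being at (295,170) in the picture. Going down to grasp it.

Request:
{"op": "play_rows", "data": {"deltas": [[-0.13, -0.4, -0.3, 0, 0, 0], [0, 0, -0.8, 0, 0, 0], [0, 0, -0.8, 0, 0, 0], [0, 0, -0.5, 0, 0, 0], [0, 0, -0.1, 0, 0, 0]]}}

```text
time_s: 50.98
ee_pos: [0.5445, -0.3062, 0.1111]
tcp_rot: [179.9, -0.3, 168.2]
contact_force: [0.2, 0.4, 0.1]
width: 0.085
```

Request:
{"op": "play_rows", "data": {"deltas": [[0, 0, 0, 0, 0, 0], [0, 0, 0, 0, 0, 0], [0, 0, 0, 0, 0, 0], [0, 0, 0, 0, 0, 0], [0, 0, 0, 0, 0, 0]]}}

```text
time_s: 51.6
ee_pos: [0.5462, -0.308, 0.1141]
tcp_rot: [-180.0, 0.0, 168.2]
contact_force: [0.4, 0.1, -0.3]
width: 0.0853
```

```bash
python3 door.py w22 0.002
```

```text
51.6 [ 0.54623396 -0.30800466  0.1141452 ] [-1.79985807e+02  3.41219401e-02  1.68157987e+02]
rail 7368 ((545.5925903320312, -307.4286804199219), (259.2955322265625, 22.519012451171875), 78.08075714111328)
tabs 697 [ 0.54762963 -0.28005648  0.06229261] [ 0.53639737 -0.33293577  0.06233495] [ 0.5420135  -0.30649612  0.06231378] -11.992139187854535
```

View pics/w22.png

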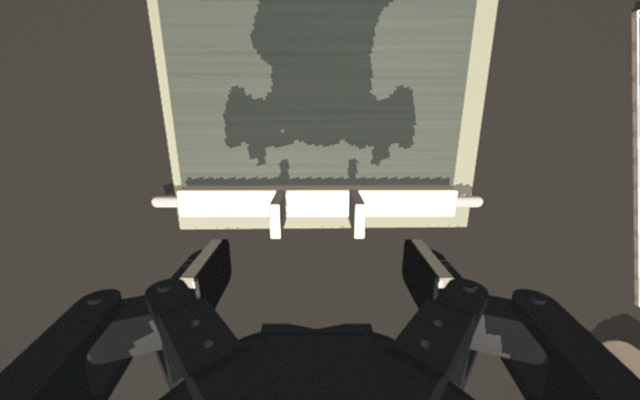

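The tabs at (276,212) and (359,212) are centred. Lowering and pinching.

Request:
{"op": "play_rows", "data": {"deltas": [[0, 0.01, -0.4, 0, 0, 0], [0, 0, -0.4, 0, 0, 0], [0, 0, -0.1, 0, 0, 0], [0, 0, 0, 0, 0, 0], [0, 0, 0, 0, 0, 0]]}}

```text
time_s: 52.28
ee_pos: [0.5469, -0.3079, 0.0609]
tcp_rot: [-180.0, 0.1, 168.2]
contact_force: [-0.4, -0.4, 0.1]
width: 0.085
```

Request:
{"op": "play_rows", "data": {"deltas": [[0, 0, 0, 0, 0, 0], [0, 0, 0, 0, 0, 0], [0, 0, 0, 0, 0, 0], [0, 0, 0, 0, 0, 0], [0, 0, 0, 0, 0, 0]], "gripper": 20, "squeeze": 100}}

```text
time_s: 52.9
ee_pos: [0.5476, -0.3079, 0.0635]
tcp_rot: [-180.0, 0.2, 168.2]
contact_force: [-4.3, 3.0, 16.1]
width: 0.0259
```

Request:
{"op": "play_rows", "data": {"deltas": [[0, 0, 0, 0, 0, 0], [0, 0, 0, 0, 0, 0], [0, 0, 0.05, 0, 0, 0], [0, 0, 0.1, 0, 0, 0], [0, 0, 0.2, 0, 0, 0]]}}

```text
time_s: 53.52
ee_pos: [0.5448, -0.3064, 0.0796]
tcp_rot: [179.9, -0.2, 168.2]
contact_force: [-0.4, -0.6, -3.8]
width: 0.0249
```

Run:
```python
from h import *
s=status.get_state(); print(s["time_s"],s["ee_pos"],s["tcp_rot"],s["contact_force"],s["moment"],s["width"])
c=cam("wrist"); cv2.imwrite("pics/w23.png",c["image"])
```

```text
53.525 [ 0.5447701  -0.30637941  0.07961619] [179.91822797  -0.18878033 168.15618076] [-0.36057007 -0.60373462 -3.79871678] [-0.03899446 -0.1129939  -0.05053511] 0.024940462086298867
```

View pics/w23.png

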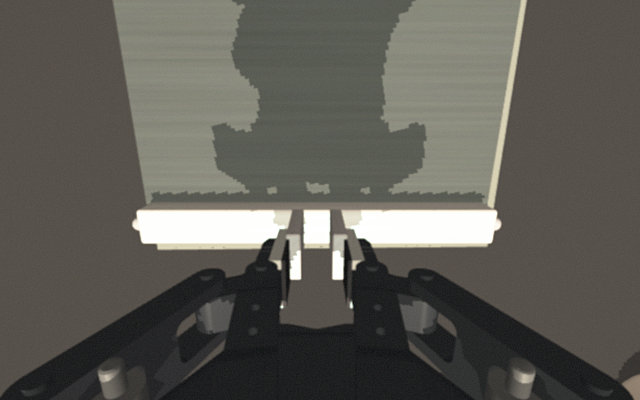

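The door is held level with only the pin stubs showing, at (137,225) and (497,225). Lifting and carrying it.

Request:
{"op": "play_rows", "data": {"deltas": [[0, 0, 0.4, 0, 0, 0], [0, 0, 0.7, 0, 0, 0], [0, 0, 0.8, 0, 0, 0], [0, 0, 0.7, 0, 0, 0], [0, 0.2, 0.4, 0, 0, 0]]}}

```text
time_s: 54.2
ee_pos: [0.5471, -0.2965, 0.2639]
tcp_rot: [-179.9, 0.2, 168.1]
contact_force: [0.3, -0.2, -5.4]
width: 0.0255
```

Request:
{"op": "play_rows", "data": {"deltas": [[-0.01, 0.5, 0, 0, 0, 0], [-0.01, 0.65, 0, 0, 0, 0], [-0.01, 0.65, 0, 0, 0, 0], [-0.01, 0.65, 0, 0, 0, 0], [-0.01, 0.65, 0, 0, 0, 0]]}}

```text
time_s: 54.82
ee_pos: [0.5428, -0.108, 0.2608]
tcp_rot: [-180.0, 0.0, 168.2]
contact_force: [0.6, -0.2, -4.2]
width: 0.0252
```

Request:
{"op": "play_rows", "data": {"deltas": [[-0.01, 0.65, 0, 0, 0, 0], [-0.01, 0.65, 0, 0, 0, 0], [-0.01, 0.65, 0, 0, 0, 0], [-0.01, 0.65, 0, 0, 0, 0], [-0.01, 0.65, 0, 0, 0, 0]]}}

```text
time_s: 55.45
ee_pos: [0.5398, 0.0869, 0.2608]
tcp_rot: [-180.0, 0.0, 168.2]
contact_force: [1.0, -0.6, -3.6]
width: 0.0255
```

Request:
{"op": "play_rows", "data": {"deltas": [[-0.01, 0.65, 0, 0, 0, 0], [-0.01, 0.65, 0, 0, 0, 0], [-0.01, 0.65, 0, 0, 0, 0], [0, 0.65, 0, 0, 0, 0], [0, 0.3, 0, 0, 0, 0]]}}

```text
time_s: 56.08
ee_pos: [0.538, 0.2614, 0.2606]
tcp_rot: [-180.0, -0.0, 168.3]
contact_force: [0.9, -0.0, -3.3]
width: 0.0255
```

Request:
{"op": "play_rows", "data": {"deltas": [[0, 0, 0, 0, 0, 0], [0, 0, 0, 0, 0, 0], [0, 0, 0, 0, 0, 0], [0, 0, 0, 0, 0, 0], [0, 0, 0, 0, 0, 0]]}}

```text
time_s: 56.7
ee_pos: [0.5383, 0.2592, 0.2608]
tcp_rot: [-180.0, 0.0, 168.1]
contact_force: [0.0, -0.6, -3.7]
width: 0.0254
```

```bash
cat > d2.py <<'E'
from h import *
import sys
s=status.get_state(); print(s["time_s"],s["ee_pos"],s["tcp_rot"],s["contact_force"],s["width"])
c=cam("wrist"); X=cloud(c); cv2.imwrite(f"pics/{sys.argv[1]}.png",c["image"])
e=s["ee_pos"]
near=(np.abs(X[...,0]-e[0])<.08)&(np.abs(X[...,1]-e[1])<.17); near[265:]=False
b=c["image"].min(2)>120
for nm,m in [("rail",near&b&(np.abs(X[...,2]-(e[2]-.039))<.006)),("lug",near&b&(np.abs(X[...,2]-.120)<.005))]:
    q=X[m]; 
    if nm=="lug": 
        for sg in(1,-1):
            p=q[(q[:,1]-e[1])*sg>.09]
            if len(p)>30: print(nm,len(p),np.median(p[:,2]),cv2.minAreaRect((p[:,:2]*1000).astype(np.float32)))
    else: print(nm,len(q),np.median(q[:,2]),cv2.minAreaRect((q[:,:2]*1000).astype(np.float32)))
E
python3 d2.py w24
```

```text
56.7 [0.53834579 0.25922705 0.26078557] [-1.79993933e+02  2.28290214e-03  1.68119435e+02] [ 0.04931827 -0.6147486  -3.68094321] 0.025377175177922272
rail 10670 0.22228143490756933 ((536.117919921875, 259.53790283203125), (226.27052307128906, 22.544967651367188), 78.10530090332031)
```

View pics/w24.png

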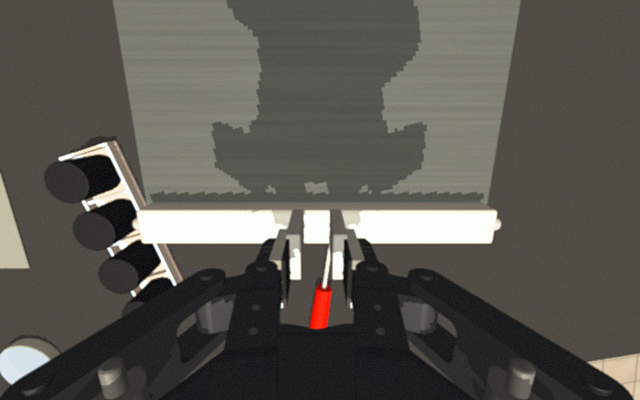

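The rail is held at (-2.2, +0.3) mm from the TCP and level. I'll align over the lugs and lower part way.

Request:
{"op": "play_rows", "data": {"deltas": [[0.013, 0.19, 0, 0, 0, 0], [0, 0, -0.4, 0, 0, 0], [0, 0, -0.5, 0, 0, 0], [0, 0, -0.4, 0, 0, 0], [0, 0, 0, 0, 0, 0]]}}

```text
time_s: 57.38
ee_pos: [0.5371, 0.2711, 0.1802]
tcp_rot: [-179.8, -0.3, 168.2]
contact_force: [-0.2, 0.1, -4.7]
width: 0.0258
```

Request:
{"op": "play_rows", "data": {"deltas": [[0, 0, 0, 0, 0, 0], [0, 0, 0, 0, 0, 0], [0, 0, 0, 0, 0, 0], [0, 0, 0, 0, 0, 0], [0, 0, 0, 0, 0, 0]]}}

```text
time_s: 58.0
ee_pos: [0.5391, 0.2711, 0.1829]
tcp_rot: [180.0, 0.0, 168.2]
contact_force: [0.9, -0.6, -3.4]
width: 0.0254
```

```bash
python3 d2.py w25
```

```text
58.0 [0.5391277  0.27112469 0.18292917] [1.79993094e+02 1.25583877e-02 1.68158862e+02] [ 0.85667211 -0.62684179 -3.37734644] 0.025372165529160627
rail 10409 0.1444403001748256 ((537.1807250976562, 271.43115234375), (226.9046173095703, 21.95478630065918), 78.11327362060547)
lug 794 0.12023327720723709 ((562.4568481445312, 393.3603515625), (14.417730331420898, 40.017051696777344), 78.22030639648438)
lug 893 0.12015707871160317 ((510.7401123046875, 148.0335235595703), (13.694364547729492, 40.0656852722168), 78.0472640991211)
```

View pics/w25.png

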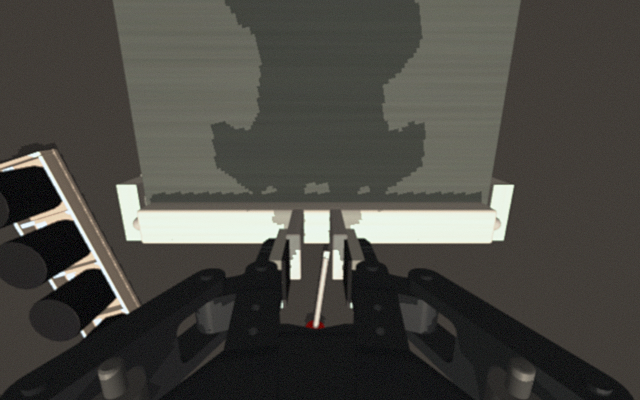

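The lug midpoint is (0.5366, 0.2707), the rail is at (0.5372, 0.2714), and both are at 11.9°. That is well aligned, so I'm lowering.

Request:
{"op": "play_rows", "data": {"deltas": [[-0.01, -0.01, -0.1, 0, 0, 0], [0, 0, -0.15, 0, 0, 0], [0, 0, -0.15, 0, 0, 0], [0, 0, -0.07, 0, 0, 0], [0, 0, 0, 0, 0, 0]]}}

```text
time_s: 58.68
ee_pos: [0.538, 0.2704, 0.1538]
tcp_rot: [-180.0, -0.1, 168.2]
contact_force: [0.1, -0.1, -3.5]
width: 0.0255
```

Request:
{"op": "play_rows", "data": {"deltas": [[0, 0, -0.02, 0, 0, 0], [0, 0, -0.02, 0, 0, 0], [0, 0, 0, 0, 0, 0], [0, 0, 0, 0, 0, 0], [0, 0, 0, 0, 0, 0]]}}

```text
time_s: 59.3
ee_pos: [0.5386, 0.2706, 0.1523]
tcp_rot: [180.0, 0.0, 168.2]
contact_force: [-0.5, -0.3, -4.8]
width: 0.0252
```

Request:
{"op": "play_rows", "data": {"deltas": [[0, 0, -0.02, 0, 0, 0], [0, 0, -0.02, 0, 0, 0], [0, 0, 0, 0, 0, 0], [0, 0, 0, 0, 0, 0], [0, 0, 0, 0, 0, 0]]}}

```text
time_s: 59.92
ee_pos: [0.5387, 0.2706, 0.1516]
tcp_rot: [180.0, 0.1, 168.2]
contact_force: [-2.7, -0.6, 5.6]
width: 0.0253
```

```bash
python3 d2.py w26
```

```text
59.925 [0.53873279 0.27064819 0.15162229] [1.79969829e+02 6.39398599e-02 1.68166293e+02] [-2.67649783 -0.56167528  5.56538669] 0.025270614656421574
rail 10421 0.11316238363417092 ((532.845458984375, 270.66802978515625), (261.4849853515625, 30.248336791992188), 77.81089782714844)
lug 1513 0.12024179184080036 ((560.3150024414062, 383.52008056640625), (35.680416107177734, 40.81311798095703), 77.40853118896484)
lug 1473 0.12013803905127579 ((513.1845092773438, 159.9561309814453), (38.616310119628906, 40.302974700927734), 78.7379379272461)
```

View pics/w26.png

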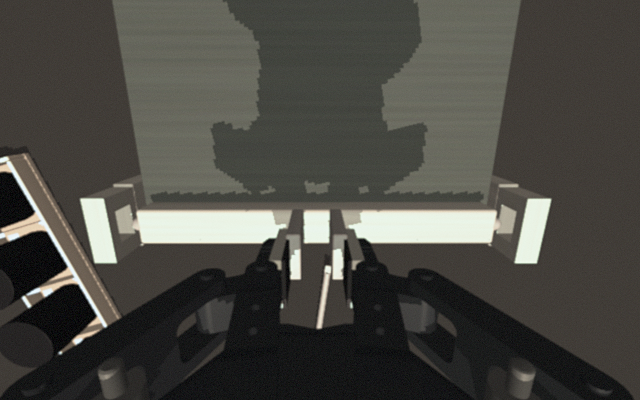

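The door rests on the rim, with the stubs at (136,226) and (496,226) lined up with the bores. Releasing.

Request:
{"op": "play_rows", "data": {"deltas": [[0, 0, 0.02, 0, 0, 0], [0, 0, 0, 0, 0, 0], [0, 0, 0, 0, 0, 0], [0, 0, 0, 0, 0, 0], [0, 0, 0, 0, 0, 0]]}}

```text
time_s: 60.6
ee_pos: [0.5387, 0.2706, 0.1516]
tcp_rot: [180.0, 0.0, 168.2]
contact_force: [-2.8, -0.9, 6.1]
width: 0.0254
```

Request:
{"op": "play_rows", "data": {"deltas": [[0, 0, 0, 0, 0, 0], [0, 0, 0, 0, 0, 0], [0, 0, 0, 0, 0, 0], [0, 0, 0, 0, 0, 0], [0, 0, 0, 0, 0, 0]], "gripper": 85}}

```text
time_s: 61.22
ee_pos: [0.5389, 0.2707, 0.1514]
tcp_rot: [180.0, 0.1, 168.2]
contact_force: [0.1, -0.1, 0.9]
width: 0.0849
```

Request:
{"op": "play_rows", "data": {"deltas": [[0, 0, 0.3, 0, 0, 0], [0, 0, 0.7, 0, 0, 0], [0, 0, 0.7, 0, 0, 0], [0, 0, 0.4, 0, 0, 0], [0, 0, 0, 0, 0, 0]]}}

```text
time_s: 61.85
ee_pos: [0.5403, 0.2713, 0.2811]
tcp_rot: [179.8, 0.4, 168.2]
contact_force: [0.2, -0.1, -0.9]
width: 0.0847
```

```bash
python3 door.py w27 0.09
python3 - <<'E'
from h import *
c=cam("wrist"); X=cloud(c); im=c["image"]; cv2.imwrite("pics/w27z.png",cv2.resize(im[130:260,170:470],None,fx=2.6,fy=2.6))
P=X[(X[...,2]>.088)&(X[...,2]<.1)&(np.abs(X[...,0]-.47)<.07)&(np.abs(X[...,1]-.285)<.1)]
A=np.c_[P[:,:2]-P[:,:2].mean(0),np.ones(len(P))]; print("panel",np.linalg.lstsq(A,P[:,2],rcond=None)[0])
E
```

```text
61.85 [0.54033782 0.27128347 0.28107912] [179.77258782   0.35572502 168.16507054]
rail 4260 ((536.0291137695312, 272.36077880859375), (261.4951477050781, 37.71939468383789), 78.06547546386719)
tabs 441 [0.54184462 0.29724741 0.15070172] [0.53049928 0.24403491 0.15045313] [0.53617195 0.27064116 0.15057742] -12.035712601555819
panel [0.00118957 0.0002902  0.09517057]
```

View pics/w27z.png

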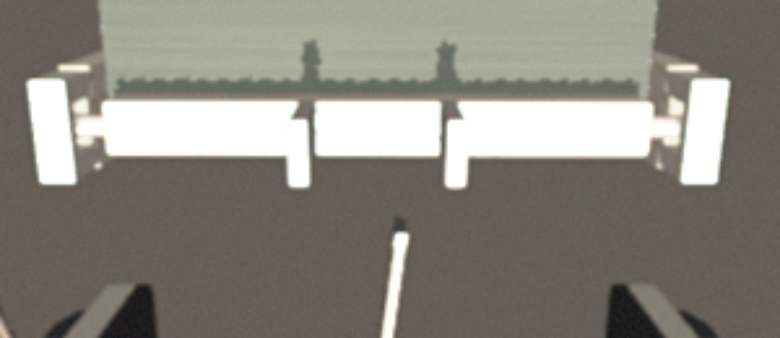

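Both pins reach into the lugs, at (90,128) and (665,128). The tabs are back at their free spacing, the panel's tilt is 0.001 rad, and the tab midpoint matches the original to under 1 mm. One last check of the tray and the bystanders.

Request:
{"op": "play_rows", "data": {"deltas": [[0.2, -0.7, 0, 0, 0, 0], [0.2, -0.9, 0, 0, 0, 0], [0.4, -0.9, 0, 0, 0, 0], [0.4, -0.9, 0, 0, 0, 0], [0.4, -0.9, 0, 0, 0, 0]]}}

```text
time_s: 62.58
ee_pos: [0.6339, 0.0109, 0.2748]
tcp_rot: [-180.0, -0.2, 168.2]
contact_force: [0.9, 1.6, 1.4]
width: 0.0852
```

Request:
{"op": "play_rows", "data": {"deltas": [[0, 0, 0, 0, 0, 0], [0, 0, 0, 0, 0, 0], [0, 0, 0, 0, 0, 0], [0, 0, 0, 0, 0, 0], [0, 0, 0, 0, 0, 0]]}}

```text
time_s: 63.2
ee_pos: [0.6342, 0.0135, 0.2771]
tcp_rot: [180.0, 0.0, 168.2]
contact_force: [0.6, 0.3, 0.3]
width: 0.0851
```

```bash
python3 tray.py w28
python3 - <<'E'
from h import *
c=cam("scene"); cv2.imwrite("pics/s28.png",c["image"])
E
```

```text
63.2 [0.63421363 0.01349613 0.27708764] 168.24130159821942
tray 1821 ((582.2103881835938, -11.714630126953125), (255.87588500976562, 67.23379516601562), 5.053447723388672)
```

View pics/w28.png

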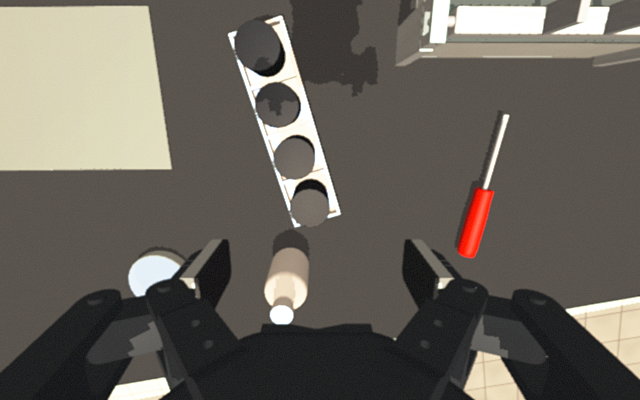

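View pics/s28.png

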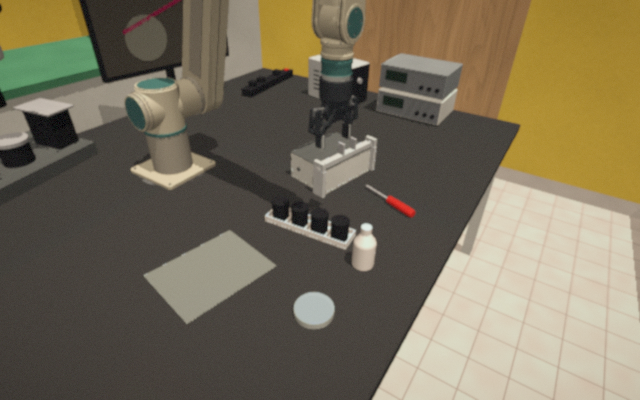

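The caps stand at (260,48), (278,104), (294,157) and (310,203), and the door is on. I'll check the cap top heights and hand in.

Run:
```python
from h import *
c=cam("wrist"); X=cloud(c)
for p in [(.4882,-.02),(.5509,-.0145),(.6137,-.009),(.6764,-.0036)]:
    d=np.hypot(X[...,0]-p[0],X[...,1]-p[1])<.018
    q=X[d&(X[...,2]>.045)]; A=np.c_[q[:,:2]-q[:,:2].mean(0),np.ones(len(q))]
    print(len(q),np.median(q[:,2]).round(4),np.linalg.lstsq(A,q[:,2],rcond=None)[0].round(3))
robot.job_done()
```

```text
1000 0.0651 [-0.002  0.     0.065]
862 0.0651 [-0.001  0.002  0.065]
10483 0.3468 [-0.927  1.413  0.327]
643 0.0652 [-0.001 -0.009  0.065]
the job is handed in; nothing more can be done
```

The job is done and handed in at about 63 s of robot time. I took the door off and laid it on the mat, stood all four dust caps upright in the tray, one to a compartment, and put the door back on the box.

- **Door:** the last views show both pins reaching into their lug bores and the tabs at their free spacing. The panel tilt is about 0.001 rad, and the tabs are within 1 mm of where they started. I judged the pins' travel only from the picture and the tab spacing; I had no direct reading of it.
- **Caps:** three cap tops measured 65 mm high and level, where 64 mm is expected for a cap standing on the tray floor. The check on the third compartment failed because its depth points were contaminated by something higher. That cap looked upright and in its compartment in the last wrist and scene pictures, but it has no numeric check.
- **Tray and other objects:** the tray showed no knock; its measured position stayed the same all through. The bottle, screwdriver and dish look unmoved in the pictures, though I did not measure them.
- **Forces:** the highest tool force I saw was about 16 N, when closing on the tabs. The fingers went down only around capped heads, and I saw no sign that they touched a lens head.

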